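# Back the jar dial up one notch

## Robot

A 7-joint arm with a two-finger parallel gripper is mounted at the origin on the work surface. World frame = base frame: x ahead of the robot, y to its left, z up, the work surface at z = 0. Lengths are in m, angles in rad, forces in N, time in s.
With the tool pointing down it reaches from about 0.4 to 0.85 m from the base axis. Payload 4.5 kg.
Tool frame: the origin (TCP) lies on the mounting face of the last link; the fingertips stand 166 mm ahead of it and the grasp point (between the pads) lies 147 mm ahead of it; y points along the fingers, z is the direction in which the jaws open and shut, and the axes are right-handed (so a half turn about y gives the same grasp; the last joint's range is limited). The gripper opens to 88 mm and grips with 3 to 60 N. Pads are 18 mm wide; open, the fingers measure 123 mm over their backs; the gripper's body (75 mm by 187 mm) begins 45 mm behind the grasp point.
Start: joints at [1.368, 0.689, -0.195, 1.565, 0.157, 0.902, -0.215], TCP at [0.147, -0.608, 0.405] pointing down, gripper open.
Joint ranges: [-3.01, 3.01], [-0.46, 2.08], [-1.47, 1.51], [0.13, 2.56], [-1, 4.14], [0.04, 2.09], [-2.66, 2.66]. Speed limits (rad/s): [2.57, 2.57, 3.14, 3.14, 3.14, 3.14, 3.14].

## Interface

Orientations are given as a unit quaternion [x, y, z, w].
In Python, from plant import r gives the robot as it stands.
- The arm moves only by the tool arm_command, never from a script. Its argument "deltas" is a list of rows, each an object of numbers: "dx", "dy", "dz": the shift along the tool's x, y, z each as a share of 1000 mm, from -1 to 1; "wx", "wy", "wz": the turn, a rotation vector about the tool's x, y, z each as a share of 45 degrees, from -1 to 1. In form: [{"dx": .., "dy": .., "dz": .., "wx": .., "wy": .., "wz": ..}, ...]. A call has exactly 5 rows; each row is the pose to reach, as a shift and turn from the pose commanded when the call began, along the tool's axes at that moment; what a row does not reach only later rows make up. A row lasts 1/10 s, in which the tool goes at most 50 mm and 8.59 degrees, less where a joint would pass 70% of its speed; a pose out of reach is approached as far as the arm can. A call with a number of a shift or a turn outside -1 to 1 is refused whole. A call with a gripper value outside its range is refused whole. "claw" is the opening, from -1 (shut) to 1 (fully open), set as the call begins (left out, the last holds). The fingers move at their own pace and stop on an object; "grip_force" is the grip in N (left out, the last holds). Time passes only in rows, so rows that repeat a pose let the fingers close, or fill a call up. It gives the time, the measured TCP pose, the force and the opening at its end, in the units of the state.
- r.get_state(): the state, without advancing time (a new reading comes with each control period).
- r.snapshot(name): name is "scene" or "top" or "wrist"; returns the picture (384x512x3 uint8, red, green, blue); there is no depth.
- r.get_calibration(name): a dict with "vertical_fov" (degrees; the focal length in pixels is half the picture's height over the tangent of half this angle, whatever the lens; pixels are square), "cx", "cy" (the principal point, pixels), "R" (3x3) and "t" (3): a world point X has camera coordinates R X + t. Camera axes: x right, y down, z forward; pixel columns grow to the right and rows downward; lengths in m; the calibration is good to about 2 mm. A picture is of the moment at which its call begins: read the wrist's pose just before it. get_calibration takes no time and is no camera call; for the wrist camera it gives the pose at the moment of the call.
- r.finish_job(): hands the job in, once; it reports no verdict.
The state is a dict: "clock": time; "q": joint angles; "qd": joint speeds; "joint_torque": joint torques, N m; "tool_pos": TCP position; "eef_rot": TCP orientation; "contact_force": force on the tool from outside, world axes, zero at the start; "moment": the same for the moment, N m; "opening": opening from 0.0 (shut) to 1.0 (fully open).
Only numpy, scipy, OpenCV 4.12 (cv2) and the standard library are available. Lean on these libraries where they do the work, as an engineer would, in place of code of your own. Each camera call takes 0.05 s, during which the arm holds its last target.

## Task

The hand-turned jar dial has been indexed one notch too far, so the jar that should be under the lid-tightening head has gone past it. With a fingertip, lift the ratchet pawl out of the teeth by tipping its ball lever over, push the dial backward (clockwise seen from above) by just one notch, and flip the pawl back down, so that the dial ends with the next tooth up against the dropped pawl. Leave the jars standing in their nests and do not disturb the other things on the bench.

Things in the scene. Friction and masses are not known exactly. Their poses are not given: they have to be found in the camera images.
- dial (a joint): Turn of the dial about its upright axis, rad; grows counterclockwise from above (forward). Starts at 0 to 0.03; one notch is 60 deg (1.047 rad). Stiff: 2 to 3 N at a peg; stays where left. With the pawl down it turns forward, the pawl clicking over the teeth, but backward only until a tooth face meets the pawl, at -0.02, -1.067 and so on (3 mm of play at each notch).
- pawl (a joint): Turn of the pawl about its level pivot, rad. 0: nose down on the ring's floor; grows as the nose lifts, to a stop at 0.92. Weighted throw-over pawl: it balances at about 0.6; short of that it falls down by its own weight, beyond it falls to the stop and stays up. Clear of the teeth above 0.25. Dropped onto a crest it rests at 0.2, on a ramp lower, and drops in as the dial moves.
- dial_center (a point): On the dial's axis, at the top of the dial: aluminium disc 272 mm across, 52 mm above the bench, with six white ring nests for jars (68 mm across, 10 mm high, 85 mm from the axis, every 60 deg). Round its edge, 136 to 158 mm out, a steel ratchet ring: floor 36 mm above the bench, six saw teeth 14 mm high on its upper face, each an upright face, 6 deg crest and falling ramp.
- peg0_top (a point): Top centre, 97 mm above the bench, of one of six upright steel push pegs (14 mm thick, 45 mm tall, 125 mm from the axis, midway between nests), turning with the dial. At dial value 0 it stands 30 deg counterclockwise of the station's +x.
- peg1_top (a point): The same, at 90 degrees.
- peg2_top (a point): The same, at 150 degrees, beside the pawl's nose.
- peg3_top (a point): The same, at 210 degrees.
- peg4_top (a point): The same, at 270 degrees, between the two nests that start empty (240 and 300 degrees).
- peg5_top (a point): The same, at 330 degrees.
- pawl_ball (a point): Centre of the steel ball, 30 mm across, on the end of the pawl's lever (10 mm round bar), 85 mm from the pivot. With the pawl down the lever rises at 72 deg above level, leaning towards the nose (ball 135 mm above the bench); thrown over it stands at 125 deg, leaning away from the nose (ball 124 mm above the bench).
- pawl_pivot (a point): Centre of the pawl's pivot, fixed on a bracket outside the ratchet ring, 54 mm above the bench. The pawl swings in the upright plane through this point and the nose, which lies along the ring.
- pawl_nose (a point): Lower front edge of the pawl's nose, 71 mm in front of the pivot and 36 mm above the bench when down. The direction from the pivot to the nose is the dial's forward direction there. The pawl arm is 14 mm wide.
- station: The fixed station that carries dial and pawl: grey round foot 344 mm across; its origin on the dial's axis at bench height, x from the axis to the column, z up. At the +x side a 40 mm column, 330 mm tall, with an arm that holds the lid-tightening head over the nest circle.
- chuck (a point): Centre of the underside of the lid-tightening head, 148 mm above the bench and 85 mm from the dial's axis in the station's +x direction; a nest stands under it at each notch. The head is 66 mm across.
- jar_missed: The jar that went past the head: closed milk jar 55 mm across, 66 mm tall, about 0.12 kg, loose in its nest; origin in the centre of its underside, z up. Starts one notch counterclockwise of the head; should finish under it.
- jar_done1: Like jar_missed, starts two notches counterclockwise of the head.
- jar_done2: Like jar_missed, starts three notches counterclockwise of the head.
- jar_next: Like jar_missed, starts under the head.
- jar_spare: Like jar_missed, standing on the bench to the robot's right. Leave alone.
- lid_tray: Steel tray 150 x 110 x 45 mm with spare lids, on the bench to the right. Origin under its centre. Leave alone.
- spanner: Steel spanner 180 mm long lying on the bench to the left. Leave alone.
Mind the look-alikes: they are no part of the job. Leave any green, orange or yellow look-alike of the jar_done1 alone.

How it is judged:
On the way, in this order (a step that is already met when the one before it is completed fails the run):
1. the pawl is lifted clear of the teeth before the dial has turned (value of joint pawl above 0.3 rad and value of joint dial between -0.1 and 0.5 rad), for 0.1 s.
2. the dial is pushed backward past the tooth (value of joint dial below -0.3 rad), for 0.1 s.
At the end, for the whole second after the job is handed in: The dial rests one notch (1.047 rad) back from its start, not more than 0.06 rad short of that, the pawl is down in the tooth (below 0.05 rad), the missed jar is under the head within 14 mm, and all four jars stand upright in their nests (value of joint dial between -1.09 and -0.99 rad and value of joint pawl below 0.05 rad and velocity of joint dial between -0.03 and 0.03 rad/s and horizontal distance between jar_missed and chuck below 0.014 m and angle between each of jar_missed, jar_done1, jar_done2, jar_next's own z axis and vertical below 0.1 rad and height (world z) of each of jar_missed, jar_done1, jar_done2, jar_next below 0.056 m); the robot touches nothing.
It fails at once if the dial is pushed back well beyond one notch (value of joint dial below -1.5 rad).
It fails at once if the dial is turned forward a notch (value of joint dial above 0.9 rad).
It fails at once if a jar is lifted out of its nest or knocked over (height (world z) of any of jar_missed, jar_done1, jar_done2, jar_next above 0.062 m or angle between any of jar_missed, jar_done1, jar_done2, jar_next's own z axis and vertical above 0.5 rad).
It fails at once if the spare jar, the lid tray or the spanner is moved (distance of any of jar_spare, lid_tray, spanner from where it was at the start of the episode above 0.02 m).
It also fails if it takes over 67 s, if anything falls off the work surface, if the arm or the gripper's body presses on something with over 40 N, if the wrist force passes 120 N, or if a joint passes its speed limit or range.

## Working session

There is one attempt and no reset: what is moved stays moved. The work goes in short steps, Python scripts to look and compute and a tool call to move; the robot and the scene stay as the last step left them, time stands still between calls to the robot, and variables do not carry over. Pictures are saved under pics/ and viewed, and the job is handed in when it is done.

Besides the shell and the picture viewer there is one more tool, called in YAML: its name, and indented under it one key for each argument. arm_command: Moves the arm, as the interface text tells. Shift numbers are shares of 1000 mm and turn numbers shares of 45 degrees, none past 1 either way. Its arguments: {"type":"object","properties":{"deltas":{"type":"array","items":{"type":"object","properties":{"dx":{"type":"number","minimum":-1,"maximum":1},"dy":{"type":"number","minimum":-1,"maximum":1},"dz":{"type":"number","minimum":-1,"maximum":1},"wx":{"type":"number","minimum":-1,"maximum":1},"wy":{"type":"number","minimum":-1,"maximum":1},"wz":{"type":"number","minimum":-1,"maximum":1}}}},"claw":{"type":"number"},"grip_force":{"type":"number"}},"required":["deltas"]}

```bash
mkdir -p pics; ls; python3 - <<'E'
from plant import r
import cv2
s=r.get_state()
print({k:s[k] for k in('clock','q','tool_pos','eef_rot','contact_force','opening')})
for n in('scene','top'):
    c=r.get_calibration(n);print(n,c)
    cv2.imwrite(f'pics/{n}0.png',cv2.cvtColor(r.snapshot(n),cv2.COLOR_RGB2BGR))
E
```

```text
pics
{'clock': 0.0, 'q': array([ 1.36781816,  0.68997517, -0.19454018,  1.56635446,  0.15733784,
        0.90246187, -0.21507463]), 'tool_pos': array([ 0.14651156, -0.60724776,  0.40391314]), 'eef_rot': array([-0.08369672,  0.70277512, -0.70152572,  0.08344848]), 'contact_force': array([-0.3098675 ,  0.72322129, -0.00736694]), 'opening': 1.0014299200851509}
scene {'vertical_fov': 48.99978804745242, 'cx': 260.25358530914315, 'cy': 194.95273919932168, 'R': array([[ 0.93736581,  0.34779723,  0.01955577],
       [ 0.22897321, -0.57286517, -0.78701764],
       [-0.26251974,  0.74220118, -0.61662047]]), 't': array([-0.51106924, -0.02022191,  1.46402956])}
top {'vertical_fov': 49.046924613626054, 'cx': 254.97136295429942, 'cy': 198.57187996895593, 'R': array([[ 0.00295729, -0.99999106, -0.00302079],
       [-0.994451  , -0.00262321, -0.10516811],
       [ 0.10515924,  0.00331504, -0.99444987]]), 't': array([0.02698223, 0.55294515, 1.27196751])}
```

View pics/scene0.png

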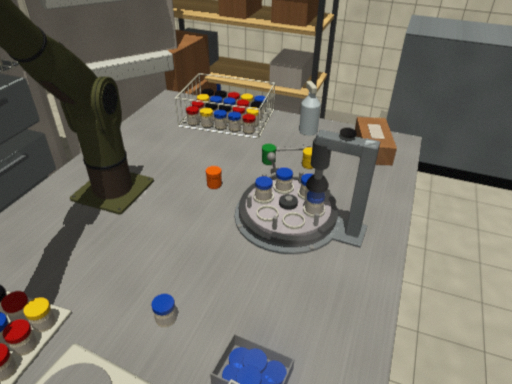

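View pics/top0.png

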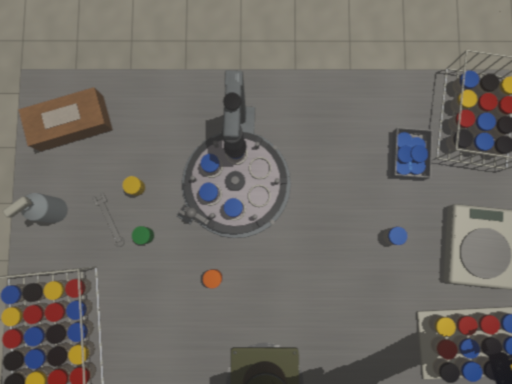

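The top view shows the dial near (235,181) with the column above it, towards world +x. The pawl is around (195,215). The orange (212,278), green (142,235) and yellow (132,185) jars are look-alikes. I'll zoom in.

```bash
cat > h.py <<'E'
import numpy as np, cv2
from plant import r
def cam(n):
    c=r.get_calibration(n); f=192/np.tan(np.radians(c['vertical_fov']/2)); return c,f
def ray(n,u,v):
    c,f=cam(n); R=np.array(c['R']);t=np.array(c['t'])
    d=R.T@np.array([(u-c['cx'])/f,(v-c['cy'])/f,1]); return -R.T@t,d/np.linalg.norm(d)
def atz(n,u,v,z):
    o,d=ray(n,u,v); return o+d*(z-o[2])/d[2]
def tri(n1,p1,n2,p2):
    a,d=ray(n1,*p1);b,e=ray(n2,*p2)
    k=np.linalg.lstsq(np.c_[d,-e],b-a,rcond=None)[0]
    return (a+k[0]*d+b+k[1]*e)/2,np.linalg.norm(a+k[0]*d-b-k[1]*e)
def proj(n,X):
    c,f=cam(n);p=np.array(c['R'])@X+np.array(c['t']);return np.array([c['cx']+f*p[0]/p[2],c['cy']+f*p[1]/p[2]])
def shot(n,name,crop=None,s=1):
    im=cv2.cvtColor(r.snapshot(n),cv2.COLOR_RGB2BGR)
    if crop: x0,y0,x1,y1=crop; im=im[y0:y1,x0:x1]
    im=cv2.resize(im,None,fx=s,fy=s,interpolation=cv2.INTER_CUBIC); cv2.imwrite('pics/'+name,im)
E
python3 - <<'E'
import cv2
a=cv2.imread('pics/top0.png')[115:250,170:300];cv2.imwrite('pics/top0c.png',cv2.resize(a,None,fx=4.4,fy=4.4,interpolation=cv2.INTER_CUBIC))
a=cv2.imread('pics/scene0.png')[120:255,225:385];cv2.imwrite('pics/scene0c.png',cv2.resize(a,None,fx=4.4,fy=4.4,interpolation=cv2.INTER_CUBIC))
E
```

```text
(no output)
```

View pics/top0c.png

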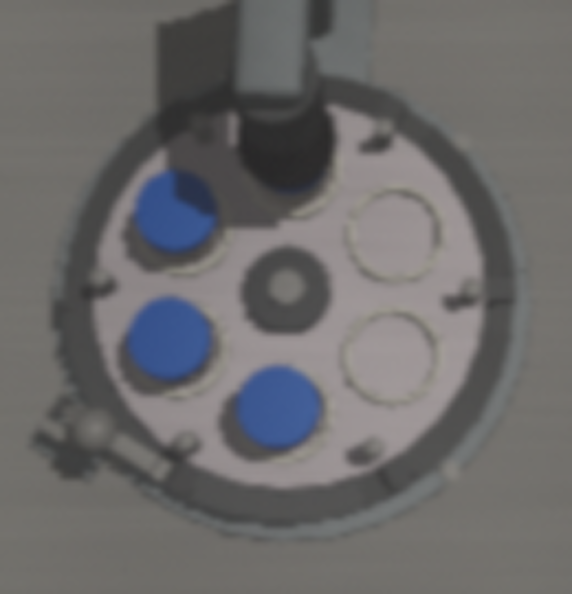

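View pics/scene0c.png

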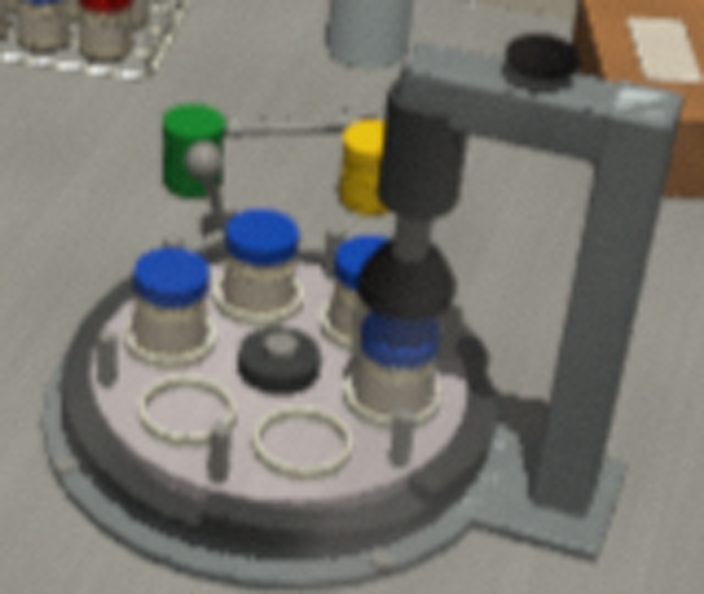

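```bash
python3 - <<'E'
from h import *
np.set_printoptions(precision=4,suppress=True)
T=lambda x,y:((x+.5)/4.4-.5+170,(y+.5)/4.4-.5+115)
S=lambda x,y:((x+.5)/4.4-.5+225,(y+.5)/4.4-.5+120)
b,e=tri('top',T(96,430),'scene',S(204,160));print('ball',b,e)
# disc via ellipse fit of pale mask
im=cv2.imread('pics/top0.png').astype(int)
B,G,R=im[...,0],im[...,1],im[...,2]
# edge points of disc picked on crop, z=.052
pts=[(94,300),(115,215),(125,400),(170,462),(240,486),(300,490),(380,465),(440,415),(478,340),(484,280),(465,200),(425,135),(380,103)]
P=np.array([atz('top',*T(*p),.052)[:2] for p in pts])
A=np.c_[2*P,np.ones(len(P))];s=np.linalg.lstsq(A,(P**2).sum(1),rcond=None)[0]
print('disc c',s[:2],'r',np.sqrt(s[2]+s[0]**2+s[1]**2))
print('hub',[tri('top',T(287,287),'scene',S(281,343))])
# pegs (top picks)
for n,p in dict(p0=(200,127),p5=(383,130),p4=(468,293),p3=(372,447),p2=(190,438),p1=(104,280)).items():
    X=atz('top',*T(*p),.097)[:2];d=X-s[:2];print(n,X,np.hypot(*d),np.degrees(np.arctan2(d[1],d[0]))%360)
for p in[(175,210),(169,337),(278,405)]:
    X=atz('top',*T(*p),.052+.004+.066-.004)[:2];d=X-s[:2];print('jar',X,np.hypot(*d),np.degrees(np.arctan2(d[1],d[0]))%360)
for p in[(393,236),(390,358)]:
    X=atz('top',*T(*p),.060)[:2];d=X-s[:2];print('nest',X,np.hypot(*d),np.degrees(np.arctan2(d[1],d[0]))%360)
print(cam('wrist'))
E
```

```text
ball [0.5026 0.2083 0.1339] 0.0011729477936815826
disc c [0.6072 0.0882] r 0.1387339700950391
hub [(array([0.6048, 0.0891, 0.0749]), np.float64(0.000989464318234735))]
p0 [0.71   0.1474] 0.11866396955333236 29.90832891613251
p5 [0.7082 0.0238] 0.11986360920653989 327.4819190777767
p4 [ 0.5972 -0.0333] 0.12195700084517405 265.33374751515726
p3 [0.494  0.0305] 0.1270428278374192 207.004815410111
p2 [0.4996 0.1513] 0.1246830957701878 149.60569956230592
p1 [0.6054 0.2103] 0.12212681829952853 90.81725058107165
jar [0.649  0.1611] 0.08403305033757263 60.112356007451915
jar [0.5645 0.1638] 0.08679095001741144 119.44445917541263
jar [0.5199 0.0919] 0.08730733535763702 177.57321248166963
nest [0.6424 0.0167] 0.07974281751851416 296.2010533181101
nest [0.5575 0.0185] 0.08553981721320748 234.5205922558486
({'vertical_fov': 68.14773230314002, 'cx': 252.65239987714878, 'cy': 194.1550641235226, 'R': array([[ 0.2348, -0.972 , -0.002 ],
       [-0.9206, -0.2231,  0.3204],
       [-0.3119, -0.0734, -0.9473]]), 't': array([-0.6243, -0.0454,  0.3926])}, np.float64(283.86162476979575))
```

```bash
cat >> h.py <<'E'
from scipy.spatial.transform import Rotation as Ro
np.set_printoptions(precision=4,suppress=True)
def plan(tip,yawz,base=None):
    """tip: world xyz for fingertip; yawz: world heading (deg) of tool z, fingers down. prints shares"""
    s=r.get_state(); p=np.array(s['tool_pos']);Q=Ro.from_quat(s['eef_rot'])
    if base is not None: p,Q=base
    z=np.array([np.cos(np.radians(yawz)),np.sin(np.radians(yawz)),0]);y=np.array([0,0,-1.]);x=np.cross(y,z)
    Rt=Ro.from_matrix(np.c_[x,y,z]); pt=np.array(tip)-.166*y
    d=Q.inv().apply(pt-p); w=(Q.inv()*Rt).as_rotvec(degrees=True)
    print('d',np.round(d,4),'w',np.round(w/45,3),'deg',np.linalg.norm(w))
    return (pt,Rt)
def st():
    s=r.get_state();Q=Ro.from_quat(s['eef_rot']);M=Q.as_matrix()
    print('t',round(s['clock'],2),'tip',np.array(s['tool_pos'])+.166*M[:,1],'z-yaw',np.degrees(np.arctan2(M[1,2],M[0,2])),'F',s['contact_force'],'open',s['opening'],'q',s['q'])
E
python3 - <<'E'
from h import *
st()
M=Ro.from_quat(r.get_state()['eef_rot']).as_matrix();print(M)
from scipy.optimize import least_squares
ob=[(125,30,.71,.1474),(125,330,.7082,.0238),(125,270,.5972,-.0333),(125,210,.494,.0305),(125,150,.4996,.1513),(125,90,.6054,.2103),(85,60,.649,.1611),(85,120,.5645,.1638),(85,180,.5199,.0919),(85,300,.6424,.0167),(85,240,.5575,.0185)]
ob=np.array(ob)
def f(p):
    a=np.radians(ob[:,1]+p[2]);return np.r_[p[0]+ob[:,0]/1e3*np.cos(a)-ob[:,2],p[1]+ob[:,0]/1e3*np.sin(a)-ob[:,3]]
s=least_squares(f,[.604,.089,0]);print(s.x,np.abs(s.fun).max())
print('green',atz('top',142,235,.06),'yellow',atz('top',132,185,.06),'orange',atz('top',212,278,.06))
E
```

```text
t 0.1 tip [ 0.1465 -0.607   0.238 ] z-yaw -76.42995250972179 F [ 0.1585  0.3182 -0.3778] open 0.9996858799459235 q [ 1.3678  0.6899 -0.1945  1.5662  0.1573  0.9025 -0.2151]
[[-0.9721 -0.0005  0.2346]
 [-0.2346  0.0016 -0.9721]
 [ 0.0001 -1.     -0.0016]]
[ 0.603   0.089  -1.8323] 0.0036617354368505273
green [0.4391 0.3662 0.06  ] yellow [0.59   0.4013 0.06  ] orange [0.3129 0.1549 0.06  ]
```

```bash
python3 - <<'E'
from h import *
a=plan((.36,-.38,.25),-60)
b=plan((.45,-.1,.25),-45,a)
c=plan((.46,.13,.25),-32,b)
E
```

```text
d [-0.2608 -0.0118 -0.1709] w [ 0.002 -0.365 -0.   ] deg 16.43021320812328
d [-0.2179  0.     -0.1975] w [ 0.    -0.333  0.   ] deg 14.999999999999998
d [-0.1697 -0.     -0.1556] w [ 0.    -0.289  0.   ] deg 12.999999999999998
```

arm_command:
  deltas:
    - {"dx": -0.04, "dy": 0, "dz": -0.027, "wy": -0.06}
    - {"dx": -0.08, "dy": 0, "dz": -0.054, "wy": -0.12}
    - {"dx": -0.12, "dy": -0.005, "dz": -0.08, "wy": -0.18}
    - {"dx": -0.16, "dy": -0.008, "dz": -0.106, "wy": -0.24}
    - {"dx": -0.2, "dy": -0.012, "dz": -0.132, "wy": -0.3}
  claw: -1

```text
invalid input at $.deltas[0]: expected keys dx, dy, dz, wx, wy, wz
```

```bash
python3 - <<'E'
from h import *
st()
b=plan((.43,-.15,.25),-45)
c=plan((.46,.1,.25),-32,b)
E
```

```text
t 0.1 tip [ 0.1465 -0.607   0.238 ] z-yaw -76.42995250972179 F [ 0.1585  0.3182 -0.3778] open 0.9996858799459235 q [ 1.3678  0.6899 -0.1945  1.5662  0.1573  0.9025 -0.2151]
d [-0.3828 -0.0114 -0.378 ] w [ 0.002 -0.698 -0.   ] deg 31.430083745638647
d [-0.198  -0.     -0.1556] w [ 0.    -0.289  0.   ] deg 12.999999999999998
```

arm_command:
  deltas:
    - {"dx": -0.04, "dy": 0, "dz": -0.027, "wx": 0, "wy": -0.06, "wz": 0}
    - {"dx": -0.08, "dy": 0, "dz": -0.054, "wx": 0, "wy": -0.12, "wz": 0}
    - {"dx": -0.12, "dy": -0.005, "dz": -0.08, "wx": 0, "wy": -0.18, "wz": 0}
    - {"dx": -0.16, "dy": -0.008, "dz": -0.106, "wx": 0, "wy": -0.24, "wz": 0}
    - {"dx": -0.2, "dy": -0.012, "dz": -0.132, "wx": 0, "wy": -0.3, "wz": 0}
  claw: -1

```text
clock: 0.6
tool_pos: [0.311, -0.4307, 0.4166]
eef_rot: [-0.166, 0.688, -0.687, 0.166]
contact_force: [1.2, -0.2, 0.1]
opening: 0.571
```

```bash
python3 - <<'E'
from h import *
st()
b=plan((.43,-.15,.25),-50)
c=plan((.46,.1,.25),-32,b)
E
```

```text
t 0.6 tip [ 0.3109 -0.4306  0.2506] z-yaw -62.82675886137978 F [ 1.2041 -0.2224  0.1436] open 0.5713899111260228 q [ 1.0167  0.5549 -0.2519  1.8318  0.188   0.7787 -0.4299]
d [-0.2341  0.0007 -0.1954] w [ 0.001 -0.285  0.   ] deg 12.826816867161417
d [-0.1837 -0.     -0.1722] w [ 0.  -0.4  0. ] deg 18.0
```

arm_command:
  deltas:
    - {"dx": -0.038, "dy": 0, "dz": -0.031, "wx": 0, "wy": -0.06, "wz": 0}
    - {"dx": -0.076, "dy": 0, "dz": -0.062, "wx": 0, "wy": -0.12, "wz": 0}
    - {"dx": -0.114, "dy": 0, "dz": -0.094, "wx": 0, "wy": -0.18, "wz": 0}
    - {"dx": -0.152, "dy": 0, "dz": -0.126, "wx": 0, "wy": -0.24, "wz": 0}
    - {"dx": -0.19, "dy": 0, "dz": -0.158, "wx": 0, "wy": -0.28, "wz": 0}

```text
clock: 1.1
tool_pos: [0.4077, -0.2033, 0.4167]
eef_rot: [-0.24, 0.665, -0.665, 0.24]
contact_force: [0.7, 0.2, -0.1]
opening: 0.117
```

```bash
python3 - <<'E'
from h import *
st()
c=plan((.46,.05,.25),-32)
E
```

```text
t 1.1 tip [ 0.4077 -0.2033  0.2507] z-yaw -50.25371835639635 F [ 0.7466  0.2137 -0.0574] open 0.11746162705780755 q [ 0.5673  0.4648 -0.3046  2.0369  0.2182  0.6704 -0.7558]
d [-0.2022  0.0006 -0.1613] w [ 0.    -0.406  0.   ] deg 18.253720004501943
```

arm_command:
  deltas:
    - {"dx": -0.038, "dy": 0, "dz": -0.031, "wx": 0, "wy": -0.08, "wz": 0}
    - {"dx": -0.076, "dy": 0, "dz": -0.062, "wx": 0, "wy": -0.16, "wz": 0}
    - {"dx": -0.114, "dy": 0, "dz": -0.093, "wx": 0, "wy": -0.24, "wz": 0}
    - {"dx": -0.152, "dy": 0, "dz": -0.124, "wx": 0, "wy": -0.32, "wz": 0}
    - {"dx": -0.19, "dy": 0, "dz": -0.152, "wx": 0, "wy": -0.41, "wz": 0}

```text
clock: 1.6
tool_pos: [0.4564, 0.0352, 0.4166]
eef_rot: [0.345, -0.618, 0.618, -0.344]
contact_force: [0.5, -0.5, 0.3]
opening: 0.007
```

```bash
python3 - <<'E'
from h import *
st()
shot('wrist','w1.png',None,1.5)
c=plan((.46,.05,.25),-32)
E
```

```text
t 1.6 tip [0.4563 0.0351 0.2506] z-yaw -31.700594924017075 F [ 0.4929 -0.4726  0.2804] open 0.007026394973313539 q [ 0.0789  0.4747 -0.3816  2.0286  0.272   0.6869 -1.0297]
d [-0.0061  0.0014 -0.0016] w [ 0.     0.025 -0.012] deg 1.2555871462157573
```

View pics/w1.png

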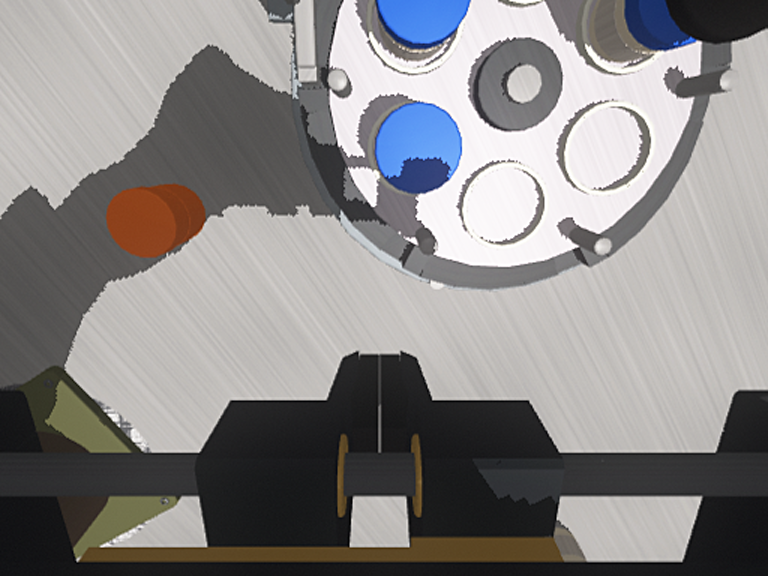

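```bash
python3 - <<'E'
from h import *
W=lambda x,y:((x+.5)/1.5-.5,(y+.5)/1.5-.5)
print('hub',atz('wrist',*W(523,83),.075))
P={150:(338,74),270:(603,246),330:(729,80),210:(430,234)}
for a,p in P.items(): print(a,atz('wrist',*W(*p),.097))
print([atz('wrist',*W(*p),.062) for p in[(502,204),(605,147)]])
plan((.43,.12,.25),-32)
E
```

```text
hub [0.609  0.1034 0.075 ]
150 [0.5023 0.1697 0.097 ]
270 [ 0.6061 -0.0227  0.097 ]
330 [0.716  0.0379 0.097 ]
210 [0.5032 0.0489 0.097 ]
[array([0.5631, 0.0331, 0.062 ]), array([0.6478, 0.0316, 0.062 ])]
d [-0.0508  0.0019 -0.0633] w [ 0.     0.025 -0.012] deg 1.2555871462157573
```

arm_command:
  deltas:
    - {"dx": -0.025, "dy": 0.002, "dz": -0.03, "wx": 0, "wy": 0, "wz": 0}
    - {"dx": -0.05, "dy": 0.002, "dz": -0.06, "wx": 0, "wy": 0, "wz": 0}
    - {"dx": -0.05, "dy": 0.002, "dz": -0.06, "wx": 0, "wy": 0, "wz": 0}
    - {"dx": -0.05, "dy": 0.002, "dz": -0.06, "wx": 0, "wy": 0, "wz": 0}
    - {"dx": -0.05, "dy": 0.002, "dz": -0.06, "wx": 0, "wy": 0, "wz": 0}

```text
clock: 2.15
tool_pos: [0.4323, 0.1059, 0.4145]
eef_rot: [0.343, -0.618, 0.619, -0.342]
contact_force: [1.0, 0.1, -0.5]
opening: 0.002
```

```bash
python3 - <<'E'
from h import *
st();c=r.get_calibration('wrist')
shot('wrist','w2.png',None,1.5);st()
np.save('w2.npy',np.array([c['R'].ravel(),[*c['t'],c['cx'],c['cy'],0,0,0,0]]))
E
```

```text
t 2.15 tip [0.4323 0.1058 0.2485] z-yaw -32.00472292272741 F [ 1.0256  0.147  -0.5352] open 0.002311261346261434 q [-0.0909  0.4618 -0.3728  2.0649  0.269   0.6612 -1.2007]
t 2.2 tip [0.4324 0.1056 0.2485] z-yaw -32.043710418718774 F [ 0.1839 -0.3893  0.1624] open 0.005496740102691789 q [-0.0904  0.4618 -0.3729  2.0648  0.2689  0.6611 -1.2008]
```

View pics/w2.png

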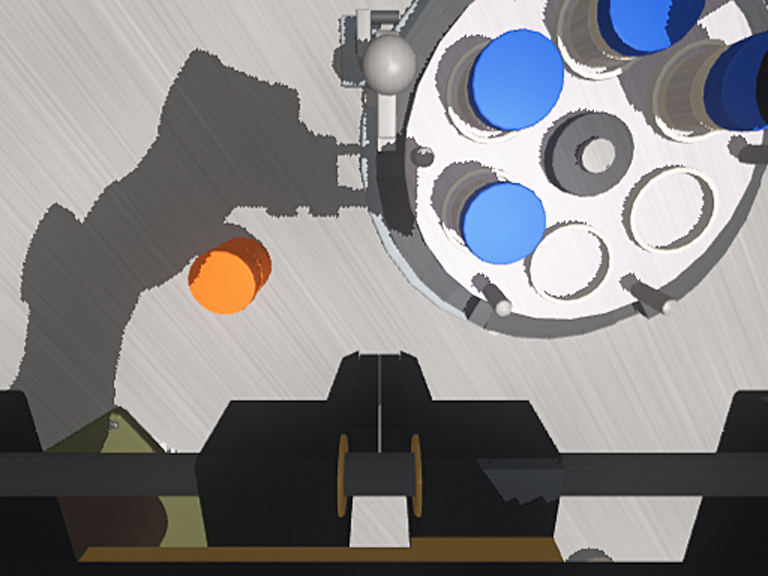

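The wrist view shows the steel ball at (389,65), the pawl nose end at (388,137), the pegs, and the orange look-alike at (225,280), which I'll leave alone.

```bash
python3 - <<'E'
from h import *
from scipy.optimize import least_squares
W=lambda x,y:((x+.5)/1.5-.5,(y+.5)/1.5-.5)
print('hub',atz('wrist',*W(598,153),.075))
P={150:(424,156),270:(667,307),210:(503,307)}
Q=[]
for a,p in P.items():
    X=atz('wrist',*W(*p),.097);print(a,X);Q.append((.125,a,X[0],X[1]))
for a,p in {240:(567,261),300:(671,209)}.items():
    X=atz('wrist',*W(*p),.062);print(a,X);Q.append((.085,a,X[0],X[1]))
ob=np.array(Q)
f=lambda p:np.r_[p[0]+ob[:,0]*np.cos(np.radians(ob[:,1]+p[2]))-ob[:,2],p[1]+ob[:,0]*np.sin(np.radians(ob[:,1]+p[2]))-ob[:,3]]
s=least_squares(f,[.604,.089,0]);print(s.x,np.abs(s.fun).max())
b=atz('wrist',*W(389,65),.135);print('ball',b,tri('wrist',W(389,65),'top',(191.8,212.7)))
n=atz('wrist',*W(388,137),.05);print('nose',n,'dir',np.degrees(np.arctan2(*(b-n)[[1,0]])))
n=np.array([n[0],n[1]])
E
```

```text
hub [0.607  0.0896 0.075 ]
150 [0.4986 0.1555 0.097 ]
270 [ 0.599  -0.0346  0.097 ]
210 [0.4947 0.0306 0.097 ]
240 [0.5586 0.0218 0.062 ]
300 [0.6442 0.0174 0.062 ]
[ 0.6039  0.0913 -1.7031] 0.0028499009583484447
ball [0.5034 0.2094 0.135 ] (array([0.5015, 0.2071, 0.1424]), np.float64(0.0033961180707998795))
nose [0.4858 0.1787 0.05  ] dir 60.16524306760934
```

```bash
python3 - <<'E'
from h import *
u=np.array([.515,.857,0]);b=np.array([.503,.2085,0])
p=plan(b-39*u/1e3+[0,0,.17],-31)
p=plan(b-39*u/1e3+[0,0,.112],-31)
p=plan(b+42*u/1e3+[0,0,.112],-31,p)
E
```

```text
d [-0.0856  0.0785  0.006 ] w [-0.    -0.023  0.001] deg 1.0455162583372848
d [-0.0857  0.1365  0.006 ] w [-0.    -0.023  0.001] deg 1.0455162583372848
d [-0.081  0.     0.   ] w [0. 0. 0.] deg 0.0
```

arm_command:
  deltas:
    - {"dx": -0.043, "dy": 0, "dz": 0.003, "wx": 0, "wy": -0.023, "wz": 0}
    - {"dx": -0.086, "dy": 0.03, "dz": 0.006, "wx": 0, "wy": -0.023, "wz": 0}
    - {"dx": -0.086, "dy": 0.07, "dz": 0.006, "wx": 0, "wy": -0.023, "wz": 0}
    - {"dx": -0.086, "dy": 0.11, "dz": 0.006, "wx": 0, "wy": -0.023, "wz": 0}
    - {"dx": -0.086, "dy": 0.136, "dz": 0.006, "wx": 0, "wy": -0.023, "wz": 0}

```text
clock: 2.7
tool_pos: [0.4827, 0.1754, 0.2761]
eef_rot: [0.349, -0.615, 0.616, -0.347]
contact_force: [-0.6, 0.2, 0.4]
opening: 0.008
```

```bash
python3 - <<'E'
from h import *
st()
shot('wrist','w3.png',None,1.5);st()
E
```

```text
t 2.7 tip [0.4823 0.1751 0.1101] z-yaw -30.981501420972677 F [-0.5648  0.1865  0.449 ] open 0.008043527370664652 q [-0.2927  0.7604 -0.2393  2.0053  0.4091  0.4249 -1.3851]
t 2.75 tip [0.4806 0.1744 0.1074] z-yaw -30.967101313540283 F [ 0.2257  0.1089 -2.5949] open 0.009438625681678659 q [-0.2936  0.765  -0.2379  2.0072  0.4097  0.4233 -1.3856]
```

View pics/w3.png

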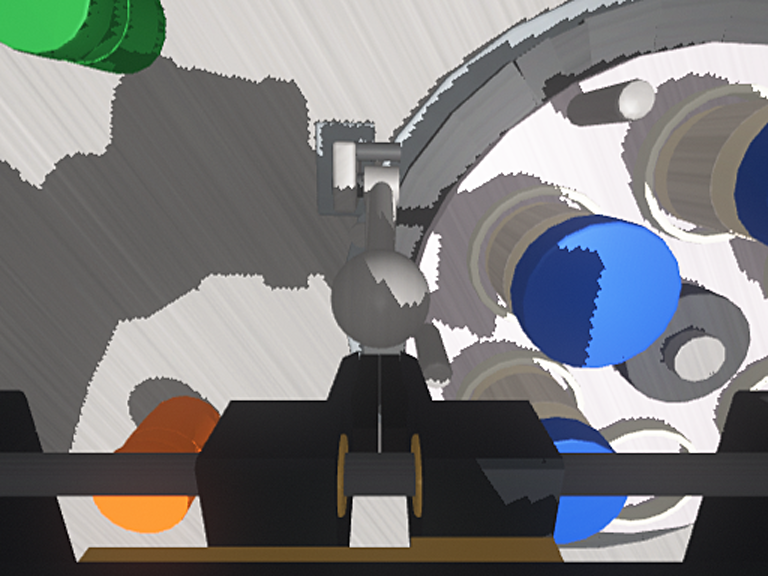

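The finger is lined up behind the ball at (380,300). I'll push it over now.

arm_command:
  deltas:
    - {"dx": -0.01, "dy": -0.004, "dz": 0, "wx": 0, "wy": 0, "wz": 0}
    - {"dx": -0.02, "dy": -0.006, "dz": 0, "wx": 0, "wy": 0, "wz": 0}
    - {"dx": -0.03, "dy": -0.006, "dz": 0, "wx": 0, "wy": 0, "wz": 0}
    - {"dx": -0.04, "dy": -0.006, "dz": 0, "wx": 0, "wy": 0, "wz": 0}
    - {"dx": -0.05, "dy": -0.006, "dz": 0, "wx": 0, "wy": 0, "wz": 0}

```text
clock: 3.25
tool_pos: [0.509, 0.221, 0.2858]
eef_rot: [-0.348, 0.615, -0.615, 0.35]
contact_force: [-0.3, -0.9, 0.5]
opening: 0.004
```

arm_command:
  deltas:
    - {"dx": -0.01, "dy": 0, "dz": 0, "wx": 0, "wy": 0, "wz": 0}
    - {"dx": -0.02, "dy": 0, "dz": 0, "wx": 0, "wy": 0, "wz": 0}
    - {"dx": -0.028, "dy": 0, "dz": 0, "wx": 0, "wy": 0, "wz": 0}
    - {"dx": -0.034, "dy": 0, "dz": 0, "wx": 0, "wy": 0, "wz": 0}
    - {"dx": -0.034, "dy": 0, "dz": 0, "wx": 0, "wy": 0, "wz": 0}

```text
clock: 3.75
tool_pos: [0.5259, 0.2503, 0.2846]
eef_rot: [-0.349, 0.615, -0.615, 0.35]
contact_force: [-0.8, -0.1, -0.2]
opening: 0.003
```

```bash
python3 - <<'E'
from h import *
st()
shot('wrist','w4.png',None,1.5);st()
E
```

```text
t 3.75 tip [0.526  0.2504 0.1186] z-yaw -30.798265902734478 F [-0.8469 -0.0741 -0.1672] open 0.0028804591206227853 q [-0.3651  0.8067 -0.2738  1.7953  0.3588  0.5876 -1.397 ]
t 3.8 tip [0.5256 0.2496 0.1186] z-yaw -30.823917646215452 F [ 0.1461 -0.7742  0.2733] open 0.004432389643987492 q [-0.3646  0.8064 -0.2733  1.7965  0.359   0.5877 -1.3969]
```

View pics/w4.png

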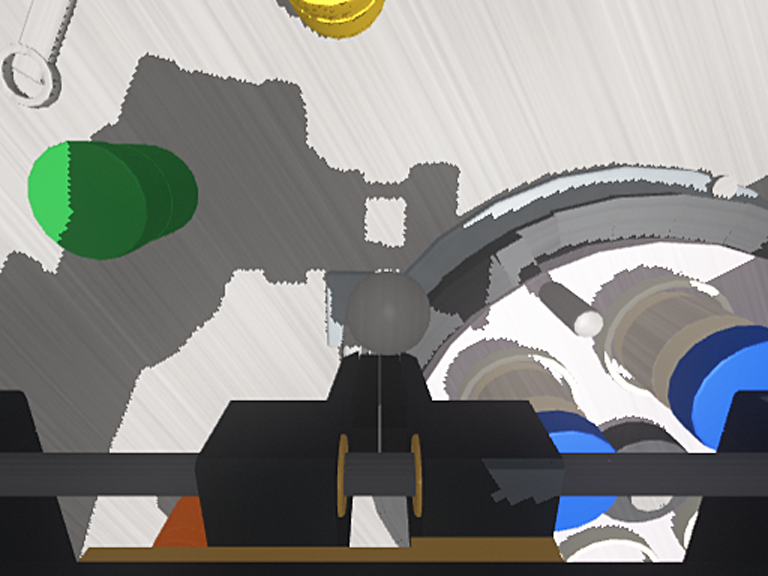

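```bash
python3 - <<'E'
from h import *
W=lambda x,y:((x+.5)/1.5-.5,(y+.5)/1.5-.5)
print(atz('wrist',*W(388,313),.124))
# via: back off & up; then above peg4
a=plan((.50,.20,.23),-31)
a=plan((.50,.02,.23),-10,a)
s=np.radians(-1.7); c=np.array([.604,.090])
p4=c+.125*np.array([np.cos(np.radians(268.3)),np.sin(np.radians(268.3))]);print(p4)
E
```

```text
[0.5419 0.2712 0.124 ]
d [ 0.0557 -0.1114  0.0033] w [0.    0.004 0.   ] deg 0.1762398999673059
d [ 0.1543 -0.      0.0927] w [ 0.    -0.467  0.   ] deg 21.000000000000004
[ 0.6003 -0.0349]
```

arm_command:
  deltas:
    - {"dx": 0.02, "dy": -0.03, "dz": 0, "wx": 0, "wy": 0, "wz": 0}
    - {"dx": 0.03, "dy": -0.07, "dz": 0, "wx": 0, "wy": 0, "wz": 0}
    - {"dx": 0.055, "dy": -0.11, "dz": 0.003, "wx": 0, "wy": 0, "wz": 0}
    - {"dx": 0.095, "dy": -0.11, "dz": 0.025, "wx": 0, "wy": -0.1, "wz": 0}
    - {"dx": 0.135, "dy": -0.11, "dz": 0.05, "wx": 0, "wy": -0.2, "wz": 0}
  claw: -0.2

```text
clock: 4.3
tool_pos: [0.4987, 0.1071, 0.3962]
eef_rot: [0.397, -0.584, 0.585, -0.399]
contact_force: [1.8, -1.3, -0.4]
opening: 0.4
```

```bash
python3 - <<'E'
from h import *
st()
a=plan((.53,-.01,.20),-8)
a=plan((.599,-.035,.16),-1.7,a)
E
```

```text
t 4.3 tip [0.4992 0.1071 0.2302] z-yaw -21.518823657873508 F [ 1.8241 -1.2836 -0.3505] open 0.39976048164717787 q [-0.04    0.5729 -0.4141  1.9119  0.3375  0.7221 -1.0262]
d [0.0975 0.0303 0.072 ] w [-0.003 -0.3   -0.001] deg 13.519673854423505
d [0.0152 0.04   0.0718] w [ 0.   -0.14  0.  ] deg 6.299999999999984
```

arm_command:
  deltas:
    - {"dx": 0.03, "dy": 0.01, "dz": 0.024, "wx": 0, "wy": -0.1, "wz": 0}
    - {"dx": 0.06, "dy": 0.02, "dz": 0.048, "wx": 0, "wy": -0.2, "wz": 0}
    - {"dx": 0.097, "dy": 0.03, "dz": 0.072, "wx": 0, "wy": -0.3, "wz": 0}
    - {"dx": 0.097, "dy": 0.03, "dz": 0.072, "wx": 0, "wy": -0.3, "wz": 0}
    - {"dx": 0.097, "dy": 0.03, "dz": 0.072, "wx": 0, "wy": -0.3, "wz": 0}

```text
clock: 4.8
tool_pos: [0.5297, -0.0109, 0.3642]
eef_rot: [-0.462, 0.536, -0.536, 0.461]
contact_force: [0.0, 1.1, 0.2]
opening: 0.401
```

```bash
python3 - <<'E'
from h import *
st();shot('wrist','w5.png',None,1.5);st()
a=plan((.599,-.035,.15),-1.7)
E
```

```text
t 4.8 tip [ 0.5295 -0.0109  0.1982] z-yaw -8.580134718262075 F [0.0137 1.0959 0.2208] open 0.4008025021692746 q [ 0.2207  0.6534 -0.4703  1.8861  0.4384  0.7067 -0.6556]
t 4.85 tip [ 0.5296 -0.009   0.1987] z-yaw -8.404600885153528 F [-0.4986  0.1015 -0.1438] open 0.3964289080326692 q [ 0.2186  0.6529 -0.4718  1.886   0.4382  0.7066 -0.6556]
d [0.0155 0.0486 0.0723] w [ 0.001 -0.149 -0.001] deg 6.704741570137527
```

View pics/w5.png

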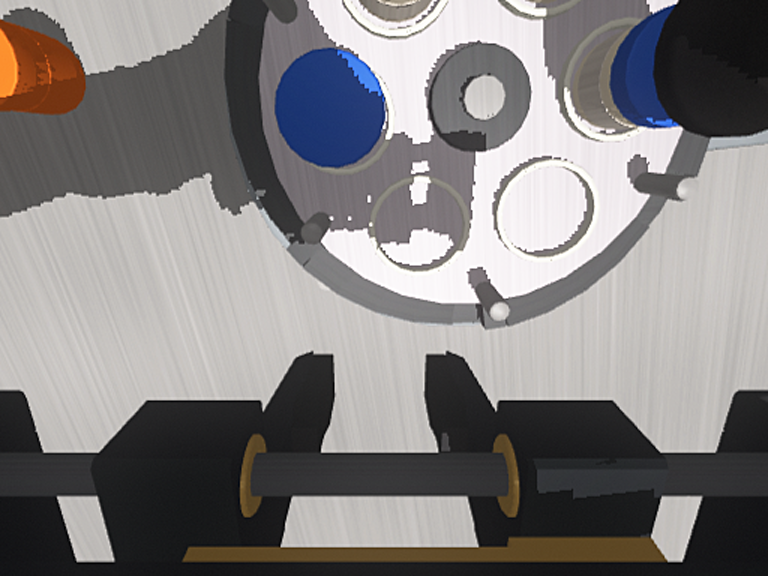

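arm_command:
  deltas:
    - {"dx": 0.008, "dy": 0.02, "dz": 0.036, "wx": 0, "wy": -0.08, "wz": 0}
    - {"dx": 0.0155, "dy": 0.04, "dz": 0.072, "wx": 0, "wy": -0.149, "wz": 0}
    - {"dx": 0.0155, "dy": 0.0486, "dz": 0.072, "wx": 0, "wy": -0.149, "wz": 0}
    - {"dx": 0.0155, "dy": 0.0486, "dz": 0.072, "wx": 0, "wy": -0.149, "wz": 0}
    - {"dx": 0.0155, "dy": 0.0486, "dz": 0.072, "wx": 0, "wy": -0.149, "wz": 0}

```text
clock: 5.35
tool_pos: [0.5982, -0.033, 0.3166]
eef_rot: [-0.493, 0.507, -0.506, 0.493]
contact_force: [-0.1, 1.0, 0.3]
opening: 0.399
```

```bash
python3 - <<'E'
from h import *
st();shot('wrist','w6.png',None,1.5);st()
W=lambda x,y:((x+.5)/1.5-.5,(y+.5)/1.5-.5)
a=plan((.599,-.035,.075),-1.7)
print(proj('wrist',np.array([.599,-.035,.097]))*1.5)
E
```

```text
t 5.35 tip [ 0.598  -0.0328  0.1506] z-yaw -1.4966342594943822 F [-0.1428  0.9791  0.3471] open 0.3991430113594179 q [ 0.2458  0.8024 -0.4765  1.7173  0.505   0.7477 -0.5101]
t 5.4 tip [ 0.5983 -0.0331  0.1511] z-yaw -1.5038612517616912 F [-0.4569 -0.3813  0.5486] open 0.4004132761871832 q [ 0.2461  0.8017 -0.4764  1.717   0.5051  0.7477 -0.5099]
d [0.0018 0.0761 0.0007] w [-0.     0.004 -0.001] deg 0.19853384736021756
[381.4696 322.8337]
```

View pics/w6.png

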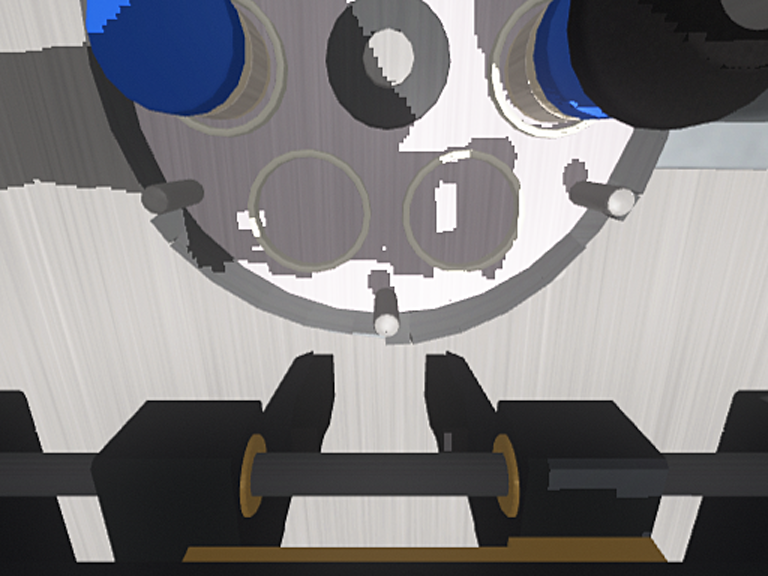

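arm_command:
  deltas:
    - {"dx": 0.002, "dy": 0.02, "dz": 0.002, "wx": 0, "wy": 0, "wz": 0}
    - {"dx": 0.002, "dy": 0.045, "dz": 0.002, "wx": 0, "wy": 0, "wz": 0}
    - {"dx": 0.002, "dy": 0.065, "dz": 0.002, "wx": 0, "wy": 0, "wz": 0}
    - {"dx": 0.002, "dy": 0.075, "dz": 0.002, "wx": 0, "wy": 0, "wz": 0}
    - {"dx": 0.002, "dy": 0.075, "dz": 0.002, "wx": 0, "wy": 0, "wz": 0}

```text
clock: 5.9
tool_pos: [0.6004, -0.0363, 0.2409]
eef_rot: [-0.493, 0.507, -0.506, 0.493]
contact_force: [0.5, 0.1, 0.9]
opening: 0.399
```

```bash
cat >> h.py <<'E'
C=np.array([.604,.090])
def arc(angs,z=.075,rad=.125):
    s=r.get_state();base=(np.array(s['tool_pos']),Ro.from_quat(s['eef_rot']))
    for a in angs:
        t=np.radians(a);print(a,end=' ');plan((C[0]+rad*np.cos(t),C[1]+rad*np.sin(t),z),a+90-360,base)
E
python3 - <<'E'
from h import *
st();shot('wrist','w7.png',None,1.5);st()
arc([265,261,257,253,249,245,241])
E
```

```text
t 5.9 tip [ 0.6001 -0.0363  0.0749] z-yaw -1.576831800165637 F [0.4645 0.0794 0.8939] open 0.3989465034058417 q [ 0.2114  0.9098 -0.4067  1.7481  0.5789  0.6074 -0.5677]
t 5.95 tip [ 0.6009 -0.0364  0.0758] z-yaw -1.5942389764672749 F [-0.0829 -0.25   -0.0167] open 0.398004356169467 q [ 0.2118  0.9087 -0.4073  1.7471  0.5788  0.6078 -0.5675]
265 d [-0.0017  0.0008 -0.0078] w [-0.     0.076 -0.   ] deg 3.405786746377162
261 d [-0.0025  0.0008 -0.0165] w [-0.     0.165 -0.   ] deg 7.405773163979003
257 d [-0.0039  0.0008 -0.0251] w [-0.     0.253 -0.   ] deg 11.405769102148634
253 d [-0.0059  0.0008 -0.0336] w [-0.     0.342 -0.   ] deg 15.405767145037903
249 d [-0.0085  0.0008 -0.0419] w [-0.     0.431 -0.   ] deg 19.405765991134086
245 d [-0.0117  0.0008 -0.0501] w [-0.    0.52 -0.  ] deg 23.405765228625054
241 d [-0.0155  0.0008 -0.0579] w [-0.     0.609 -0.   ] deg 27.40576468611964
```

View pics/w7.png

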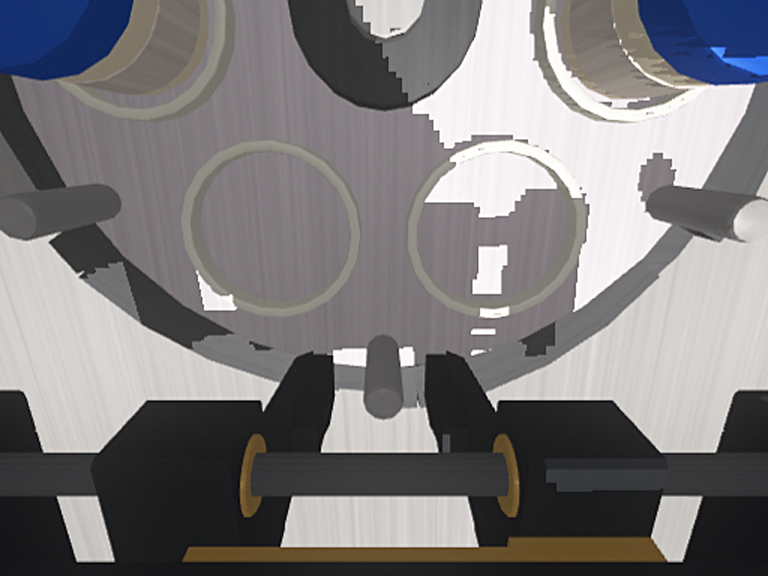

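The peg is centred between the fingers. Next, the clockwise arc.

arm_command:
  deltas:
    - {"dx": -0.0017, "dy": 0, "dz": -0.0078, "wx": 0, "wy": 0.076, "wz": 0}
    - {"dx": -0.0025, "dy": 0, "dz": -0.0165, "wx": 0, "wy": 0.165, "wz": 0}
    - {"dx": -0.0039, "dy": 0, "dz": -0.0251, "wx": 0, "wy": 0.253, "wz": 0}
    - {"dx": -0.0059, "dy": 0, "dz": -0.0336, "wx": 0, "wy": 0.342, "wz": 0}
    - {"dx": -0.0085, "dy": 0, "dz": -0.0419, "wx": 0, "wy": 0.431, "wz": 0}

```text
clock: 6.45
tool_pos: [0.5607, -0.0271, 0.243]
eef_rot: [0.398, -0.583, 0.584, -0.401]
contact_force: [3.6, -0.9, -1.5]
opening: 0.401
```

```bash
python3 - <<'E'
from h import *
st();shot('wrist','w8.png',None,1);st()
arc([245,241,237,233,229,225])
E
```

```text
t 6.45 tip [ 0.5616 -0.027   0.077 ] z-yaw -21.21672823056875 F [ 3.584  -0.9203 -1.5008] open 0.40104990921449296 q [ 0.1343  0.8574 -0.2866  1.8791  0.4922  0.4686 -0.8715]
t 6.5 tip [ 0.5595 -0.0262  0.0769] z-yaw -21.287951962989315 F [-1.2294  0.6549  0.2705] open 0.40063087165796873 q [ 0.1328  0.8568 -0.2863  1.8826  0.491   0.4687 -0.8737]
245 d [ 0.      0.0019 -0.0085] w [-0.003  0.082 -0.002] deg 3.7157935264206983
241 d [-0.0008  0.0018 -0.0172] w [-0.003  0.171 -0.002] deg 7.7139053000949955
237 d [-0.0023  0.0018 -0.0258] w [-0.003  0.26  -0.002] deg 11.713305529473226
233 d [-0.0044  0.0018 -0.0342] w [-0.003  0.349 -0.002] deg 15.713010399750969
229 d [-0.007   0.0018 -0.0425] w [-0.003  0.438 -0.002] deg 19.71283447636603
225 d [-0.0102  0.0018 -0.0506] w [-0.003  0.527 -0.003] deg 23.712717434757476
```

View pics/w8.png

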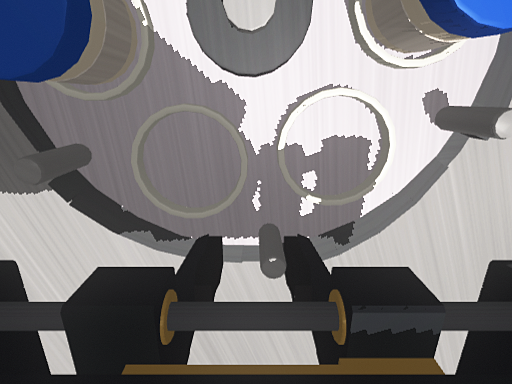

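arm_command:
  deltas:
    - {"dx": 0, "dy": 0.001, "dz": -0.0085, "wx": 0, "wy": 0.082, "wz": 0}
    - {"dx": -0.001, "dy": 0.002, "dz": -0.0172, "wx": 0, "wy": 0.171, "wz": 0}
    - {"dx": -0.0023, "dy": 0.002, "dz": -0.0258, "wx": 0, "wy": 0.26, "wz": 0}
    - {"dx": -0.0044, "dy": 0.002, "dz": -0.0342, "wx": 0, "wy": 0.349, "wz": 0}
    - {"dx": -0.007, "dy": 0.002, "dz": -0.0425, "wx": 0, "wy": 0.438, "wz": 0}

```text
clock: 7.0
tool_pos: [0.5238, -0.0056, 0.2409]
eef_rot: [0.292, -0.642, 0.644, -0.296]
contact_force: [2.4, -1.5, 2.1]
opening: 0.399
```

```bash
python3 - <<'E'
from h import *
st();shot('wrist','w9.png',None,1);st()
arc([226,222,218,214,210])
E
```

```text
t 7.0 tip [ 0.5248 -0.0056  0.0749] z-yaw -40.8727194928541 F [ 2.3752 -1.4858  2.1341] open 0.39920949871306227 q [ 0.0221  0.8267 -0.1649  1.996   0.3705  0.3414 -1.1537]
t 7.05 tip [ 0.5229 -0.0042  0.0748] z-yaw -40.91307852399881 F [-0.9408  0.1517 -0.5648] open 0.40511583241183985 q [ 0.0201  0.8264 -0.1656  1.999   0.369   0.3414 -1.1558]
226 d [ 0.0001 -0.0003 -0.0068] w [-0.002  0.069 -0.003] deg 3.0923426797839673
222 d [-0.0007 -0.0003 -0.0155] w [-0.002  0.157 -0.003] deg 7.089356896843927
218 d [-0.002  -0.0003 -0.0241] w [-0.002  0.246 -0.004] deg 11.088523462388366
214 d [-0.004  -0.0003 -0.0326] w [-0.002  0.335 -0.004] deg 15.088131007037802
210 d [-0.0066 -0.0003 -0.0409] w [-0.002  0.424 -0.004] deg 19.08790232724307
```

View pics/w9.png

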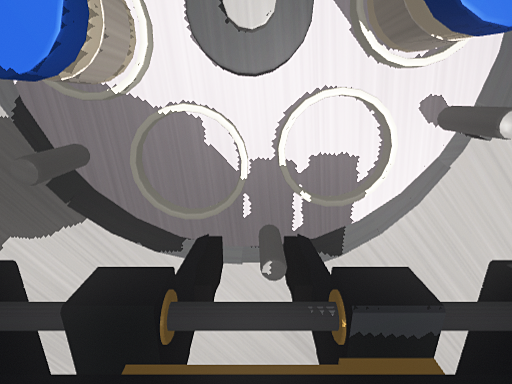

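arm_command:
  deltas:
    - {"dx": 0, "dy": 0, "dz": -0.0068, "wx": 0, "wy": 0.069, "wz": 0}
    - {"dx": -0.0007, "dy": 0, "dz": -0.0155, "wx": 0, "wy": 0.157, "wz": 0}
    - {"dx": -0.002, "dy": 0, "dz": -0.0241, "wx": 0, "wy": 0.246, "wz": 0}
    - {"dx": -0.004, "dy": 0, "dz": -0.0326, "wx": 0, "wy": 0.335, "wz": 0}
    - {"dx": -0.0066, "dy": 0, "dz": -0.0409, "wx": 0, "wy": 0.424, "wz": 0}

```text
clock: 7.55
tool_pos: [0.4967, 0.026, 0.2403]
eef_rot: [0.182, -0.683, 0.683, -0.185]
contact_force: [1.2, -1.7, 1.9]
opening: 0.404
```

```bash
python3 - <<'E'
from h import *
st();shot('wrist','w10.png',None,1.5);st();shot('top','t10.png',(170,115,300,250),4.4)
arc([210,209,208,207,206,205])
E
```

```text
t 7.55 tip [0.4974 0.026  0.0743] z-yaw -59.89931887970482 F [ 1.1696 -1.719   1.9368] open 0.40362631512766545 q [-0.1004  0.8111 -0.0734  2.0759  0.212   0.2577 -1.4013]
t 7.6 tip [0.4961 0.0279 0.0742] z-yaw -59.915695030151866 F [-1.2297  0.9557 -0.3475] open 0.40208460991743294 q [-0.1026  0.8111 -0.0748  2.0776  0.2103  0.2577 -1.4033]
210 d [-0.0001 -0.001  -0.0002] w [ 0.     0.008 -0.002] deg 0.377261313545155
209 d [-0.0002 -0.001  -0.0023] w [ 0.     0.03  -0.002] deg 1.3717595924723762
208 d [-0.0003 -0.001  -0.0045] w [ 0.001  0.053 -0.002] deg 2.370890628769859
207 d [-0.0004 -0.001  -0.0067] w [ 0.001  0.075 -0.002] deg 3.370537061183491
206 d [-0.0005 -0.001  -0.0089] w [ 0.001  0.097 -0.002] deg 4.370345238211493
205 d [-0.0007 -0.001  -0.011 ] w [ 0.001  0.119 -0.002] deg 5.3702248216029576
```

View pics/w10.png

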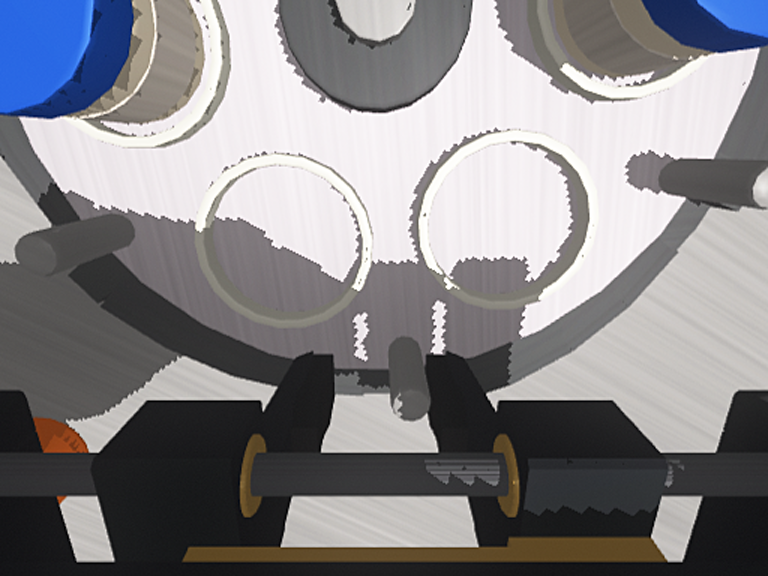

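View pics/t10.png

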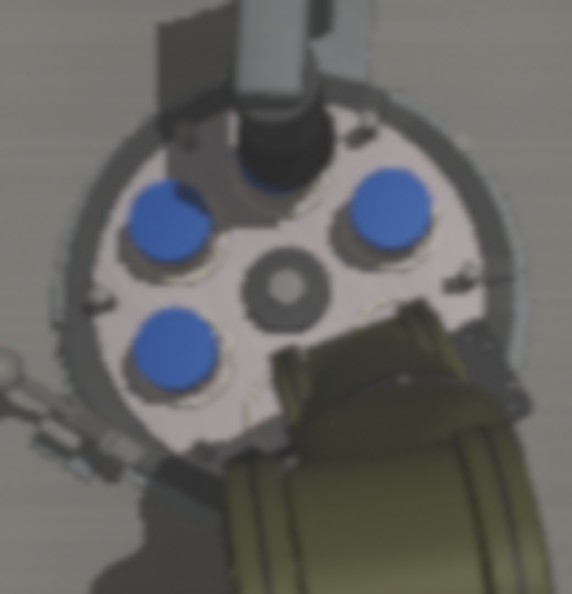

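The dial is now about 54° back, with roughly 6° to go. I'll push about 3.5° more.

arm_command:
  deltas:
    - {"dx": 0, "dy": 0, "dz": -0.003, "wx": 0, "wy": 0.03, "wz": 0}
    - {"dx": -0.0002, "dy": 0, "dz": -0.006, "wx": 0, "wy": 0.06, "wz": 0}
    - {"dx": -0.0004, "dy": 0, "dz": -0.0078, "wx": 0, "wy": 0.085, "wz": 0}
    - {"dx": -0.0004, "dy": 0, "dz": -0.0078, "wx": 0, "wy": 0.085, "wz": 0}
    - {"dx": -0.0004, "dy": 0, "dz": -0.0078, "wx": 0, "wy": 0.085, "wz": 0}

```text
clock: 8.15
tool_pos: [0.4921, 0.0331, 0.2391]
eef_rot: [0.161, -0.688, 0.688, -0.161]
contact_force: [1.5, -1.0, 0.2]
opening: 0.399
```

```bash
python3 - <<'E'
from h import *
st();shot('top','t11.png',(170,115,300,250),4.4)
a0=cv2.imread('pics/top0c.png');a1=cv2.imread('pics/t11.png')
hub=atz('top',*((287.5/4.4-.5+170),(287.5/4.4-.5+115)),.075)[:2]
def jars(a):
    h=cv2.cvtColor(a,cv2.COLOR_BGR2HSV);m=cv2.inRange(h,(100,110,40),(130,255,255))
    n,l,s,c=cv2.connectedComponentsWithStats(m)
    for i in range(1,n):
        if s[i,4]>3000:
            (x,y),rr=cv2.minEnclosingCircle(np.argwhere(l==i)[:,::-1].astype(np.float32))
            X=atz('top',(c[i][0]+.5)/4.4-.5+170,(c[i][1]+.5)/4.4-.5+115,.12)[:2]
            for cc in(hub,C): d=X-cc;print(c[i],X,s[i,4],rr,np.hypot(*d),np.degrees(np.arctan2(d[1],d[0]))%360)
print(hub);jars(a0);print();jars(a1)
E
```

```text
t 8.15 tip [0.4921 0.0331 0.0731] z-yaw -63.631178141351036 F [ 1.4672 -0.9718  0.1939] open 0.3992017297929034 q [-0.1244  0.8117 -0.0594  2.0873  0.1774  0.247  -1.448 ]
[0.6043 0.0889]
[171.8995 215.2144] [0.6452 0.1628] 4160 40.32750701904297 0.0844877372021427 61.08932563697442
[171.8995 215.2144] [0.6452 0.1628] 4160 40.32750701904297 0.08365501077116953 60.52874723340869
[168.895  339.2119] [0.5628 0.1636] 4894 40.439693450927734 0.08548829673938473 119.05547362043967
[168.895  339.2119] [0.5628 0.1636] 4894 40.439693450927734 0.08435108780453598 119.2424021307627
[277.499 407.494] [0.5181 0.0921] 4870 40.32567596435547 0.08624265531408416 177.85306388207826
[277.499 407.494] [0.5181 0.0921] 4870 40.32567596435547 0.08589590974338185 178.59726913938775

[393.089  214.1577] [0.6462 0.017 ] 4744 39.31249237060547 0.08320595661618375 300.23582538747945
[393.089  214.1577] [0.6462 0.017 ] 4744 39.31249237060547 0.08433823264121099 300.0329870530166
[170.8868 218.8911] [0.6427 0.1635] 4691 40.94153594970703 0.0838876257564888 62.76940731279941
[170.8868 218.8911] [0.6427 0.1635] 4691 40.94153594970703 0.08303105124577481 62.22178804749518
[172.5086 345.6299] [0.5586 0.1612] 4947 40.47551727294922 0.0855565189642719 122.32015099454226
[172.5086 345.6299] [0.5586 0.1612] 4947 40.47551727294922 0.08443706211347403 122.55054905216483
```

View pics/t11.png

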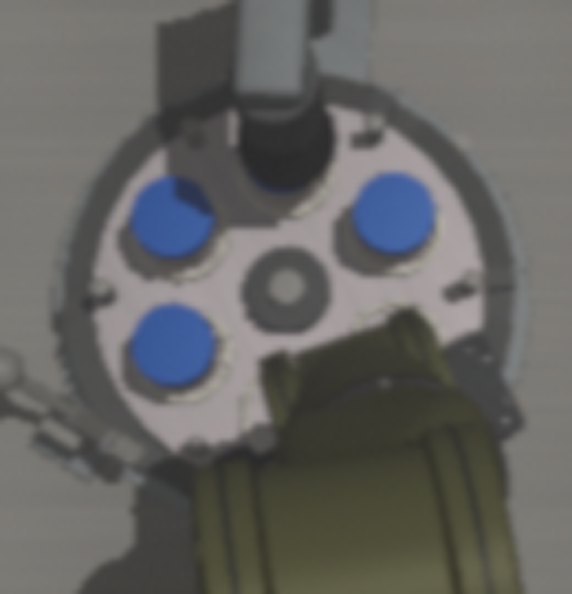

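```bash
python3 - <<'E'
from h import *
a=plan((.490,.036,.23),-63)
a=plan((.50,.20,.23),-42,a)
a=plan((.564,.3075,.21),-31,a)
E
```

```text
d [ 0.0006 -0.1569 -0.0035] w [-0.    -0.014 -0.   ] deg 0.6294663234897109
d [-0.0834 -0.     -0.1416] w [ 0.    -0.467  0.   ] deg 21.00000000000001
d [-0.1227  0.02   -0.0244] w [ 0.    -0.244  0.   ] deg 10.999999999999995
```

arm_command:
  deltas:
    - {"dx": 0, "dy": 0, "dz": 0.005, "wx": 0, "wy": 0, "wz": 0}
    - {"dx": 0, "dy": -0.03, "dz": 0.005, "wx": 0, "wy": 0, "wz": 0}
    - {"dx": 0, "dy": -0.075, "dz": 0.005, "wx": 0, "wy": 0, "wz": 0}
    - {"dx": 0, "dy": -0.12, "dz": 0.005, "wx": 0, "wy": 0, "wz": 0}
    - {"dx": 0, "dy": -0.156, "dz": 0.005, "wx": 0, "wy": 0, "wz": 0}

```text
clock: 8.7
tool_pos: [0.4939, 0.0284, 0.3972]
eef_rot: [-0.161, 0.689, -0.688, 0.161]
contact_force: [0.7, 0.1, -0.8]
opening: 0.4
```

```bash
python3 - <<'E'
from h import *
st()
a=plan((.50,.20,.23),-42)
a=plan((.564,.3075,.23),-31,a)
E
```

```text
t 8.7 tip [0.494  0.0285 0.2312] z-yaw -63.6447790630718 F [ 0.686   0.1152 -0.782 ] open 0.3996666197305089 q [-0.0561  0.5322 -0.146   1.9609  0.1211  0.6562 -1.3891]
d [-0.0816  0.0013 -0.1511] w [-0.    -0.481 -0.001] deg 21.644796700437166
d [-0.1227  0.     -0.0244] w [ 0.    -0.244  0.   ] deg 10.999999999999995
```

arm_command:
  deltas:
    - {"dx": -0.02, "dy": 0, "dz": -0.038, "wx": 0, "wy": -0.12, "wz": 0}
    - {"dx": -0.041, "dy": 0, "dz": -0.076, "wx": 0, "wy": -0.24, "wz": 0}
    - {"dx": -0.061, "dy": 0, "dz": -0.114, "wx": 0, "wy": -0.36, "wz": 0}
    - {"dx": -0.082, "dy": 0, "dz": -0.151, "wx": 0, "wy": -0.48, "wz": 0}
    - {"dx": -0.082, "dy": 0, "dz": -0.151, "wx": 0, "wy": -0.48, "wz": 0}
  claw: -1

```text
clock: 9.2
tool_pos: [0.4996, 0.2072, 0.3952]
eef_rot: [-0.29, 0.646, -0.642, 0.292]
contact_force: [-0.6, 0.7, 0.3]
opening: 0.01
```

```bash
python3 - <<'E'
from h import *
st();shot('wrist','w12.png',None,1.5);st()
a=plan((.564,.3075,.23),-31)
E
```

```text
t 9.2 tip [0.4996 0.2082 0.2292] z-yaw -41.37106961315208 F [-0.6439  0.6541  0.3018] open 0.010219892369485376 q [-0.3281  0.5947 -0.2407  1.831   0.1924  0.7355 -1.3938]
t 9.25 tip [0.4998 0.2038 0.2288] z-yaw -41.70965379676632 F [ 0.3611 -0.1884  0.313 ] open 0.004455803740574469 q [-0.3253  0.594  -0.2363  1.8336  0.1931  0.7362 -1.3941]
d [-0.1203 -0.001  -0.0214] w [ 0.002 -0.238 -0.001] deg 10.71042391101445
```

View pics/w12.png

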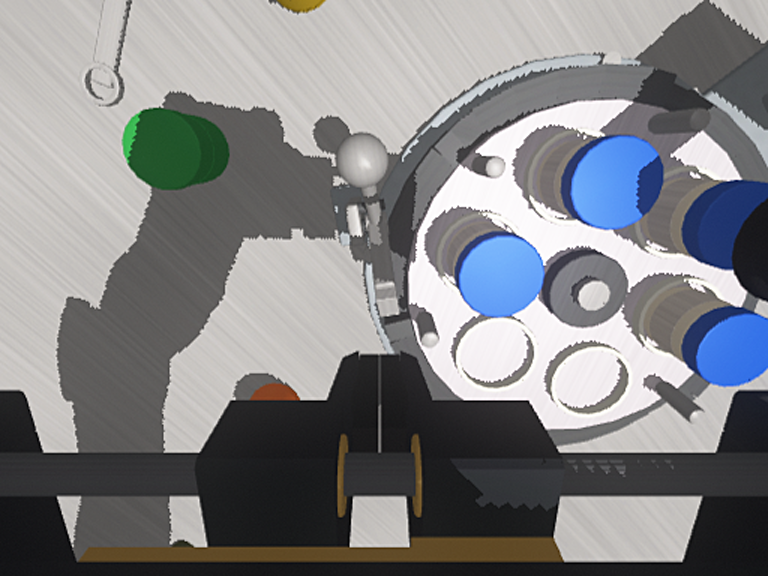

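The pawl is thrown over, with its ball at (362,160), and all four jars are standing. I'll go around behind the ball.

arm_command:
  deltas:
    - {"dx": -0.04, "dy": 0, "dz": -0.007, "wx": 0, "wy": -0.08, "wz": 0}
    - {"dx": -0.08, "dy": 0, "dz": -0.014, "wx": 0, "wy": -0.16, "wz": 0}
    - {"dx": -0.12, "dy": 0, "dz": -0.0214, "wx": 0, "wy": -0.238, "wz": 0}
    - {"dx": -0.12, "dy": 0.02, "dz": -0.0214, "wx": 0, "wy": -0.238, "wz": 0}
    - {"dx": -0.12, "dy": 0.05, "dz": -0.0214, "wx": 0, "wy": -0.238, "wz": 0}

```text
clock: 9.75
tool_pos: [0.5664, 0.3034, 0.3455]
eef_rot: [0.345, -0.617, 0.617, -0.347]
contact_force: [-0.3, -0.7, 0.1]
opening: 0.007
```

```bash
python3 - <<'E'
from h import *
st();shot('wrist','w13.png',None,1);shot('scene','s13.png',(225,120,385,255),4.4);st()
a=plan((.564,.3075,.108),-31)
E
```

```text
t 9.75 tip [0.5669 0.3036 0.1795] z-yaw -31.424293712319777 F [-0.2514 -0.7434  0.0824] open 0.006826147425570306 q [-0.4246  0.7863 -0.2591  1.5651  0.2517  0.8199 -1.3313]
t 9.85 tip [0.563  0.2998 0.1749] z-yaw -31.456204868757606 F [ 0.0169 -0.5144  0.0434] open 0.003828670449781518 q [-0.424   0.7907 -0.2574  1.5721  0.2513  0.8219 -1.331 ]
d [-0.0062  0.0669 -0.0035] w [ 0.004 -0.01   0.013] deg 0.7465714944534457
```

View pics/s13.png

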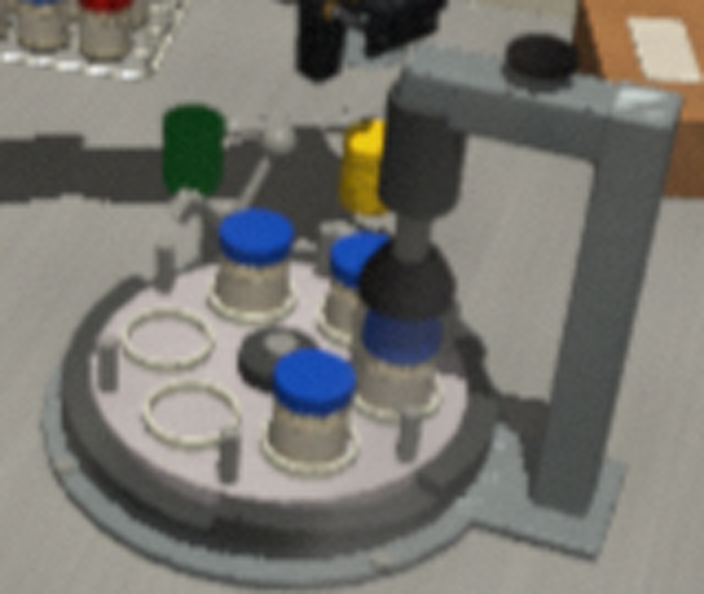

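arm_command:
  deltas:
    - {"dx": -0.009, "dy": 0.01, "dz": -0.003, "wx": 0, "wy": 0, "wz": 0}
    - {"dx": -0.009, "dy": 0.03, "dz": -0.003, "wx": 0, "wy": 0, "wz": 0}
    - {"dx": -0.009, "dy": 0.05, "dz": -0.003, "wx": 0, "wy": 0, "wz": 0}
    - {"dx": -0.009, "dy": 0.066, "dz": -0.003, "wx": 0, "wy": 0, "wz": 0}
    - {"dx": -0.009, "dy": 0.066, "dz": -0.003, "wx": 0, "wy": 0, "wz": 0}

```text
clock: 10.35
tool_pos: [0.5669, 0.3126, 0.2775]
eef_rot: [0.347, -0.616, 0.617, -0.345]
contact_force: [-0.4, -0.8, 1.0]
opening: 0.004
```

```bash
python3 - <<'E'
from h import *
st()
u=np.array([.515,.857,0]);b=np.array([.542,.2715,0])
a=plan(b-u*.035+[0,0,.110],-31)
E
```

```text
t 10.35 tip [0.5665 0.3123 0.1115] z-yaw -31.35754402663411 F [-0.4065 -0.7923  1.0135] open 0.004102579472557813 q [-0.4505  0.8811 -0.2341  1.5902  0.2795  0.7065 -1.3639]
d [0.0831 0.0018 0.0004] w [ 0.001 -0.008  0.004] deg 0.40012830406344424
```

arm_command:
  deltas:
    - {"dx": 0.015, "dy": 0, "dz": 0, "wx": 0, "wy": 0, "wz": 0}
    - {"dx": 0.025, "dy": 0, "dz": 0, "wx": 0, "wy": 0, "wz": 0}
    - {"dx": 0.035, "dy": 0, "dz": 0, "wx": 0, "wy": 0, "wz": 0}
    - {"dx": 0.044, "dy": 0, "dz": 0, "wx": 0, "wy": 0, "wz": 0}
    - {"dx": 0.052, "dy": 0, "dz": 0, "wx": 0, "wy": 0, "wz": 0}

```text
clock: 10.85
tool_pos: [0.5399, 0.2678, 0.2795]
eef_rot: [0.346, -0.616, 0.617, -0.346]
contact_force: [0.4, 0.1, 0.6]
opening: 0.003
```

arm_command:
  deltas:
    - {"dx": 0.007, "dy": 0, "dz": 0, "wx": 0, "wy": 0, "wz": 0}
    - {"dx": 0.013, "dy": 0, "dz": 0, "wx": 0, "wy": 0, "wz": 0}
    - {"dx": 0.016, "dy": 0, "dz": 0, "wx": 0, "wy": 0, "wz": 0}
    - {"dx": 0.016, "dy": 0, "dz": 0, "wx": 0, "wy": 0, "wz": 0}
    - {"dx": 0.016, "dy": 0, "dz": 0, "wx": 0, "wy": 0, "wz": 0}

```text
clock: 11.35
tool_pos: [0.532, 0.2553, 0.2791]
eef_rot: [-0.346, 0.617, -0.616, 0.347]
contact_force: [0.3, 0.0, -0.9]
opening: 0.006
```

```bash
python3 - <<'E'
from h import *
st();shot('top','t14.png',(170,115,300,250),4.4);shot('scene','s14.png',(225,120,385,255),4.4)
E
```

```text
t 11.35 tip [0.532  0.2553 0.1131] z-yaw -31.330953322436496 F [ 0.2602  0.0074 -0.8671] open 0.005684551361676532 q [-0.3955  0.8189 -0.2268  1.7757  0.3037  0.5809 -1.3548]
```

View pics/s14.png

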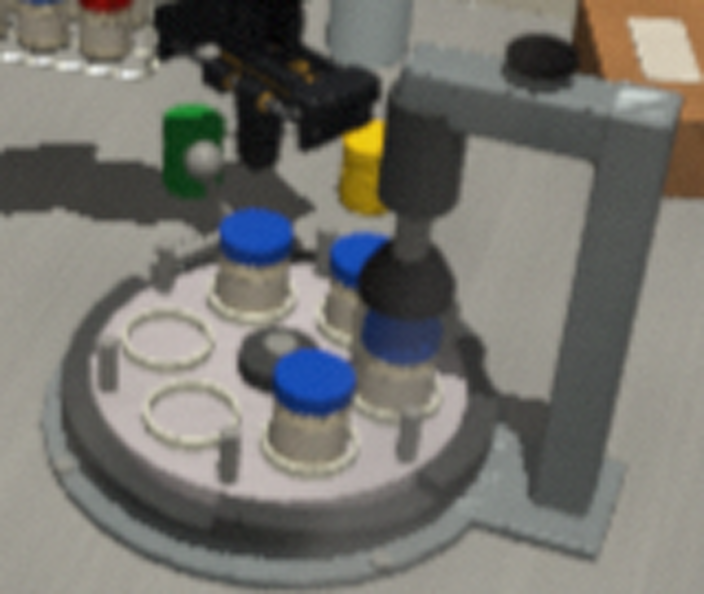

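The ball is back at its starting spot (205,160), so the pawl has dropped. I'll return to the peg and push it up against the stop.

```bash
python3 - <<'E'
from h import *
a=plan((.54,.27,.23),-35)
a=plan((.494,.028,.23),-62,a)
E
```

```text
d [-0.0167 -0.1169 -0.0008] w [-0.     0.082 -0.001] deg 3.6779553042578286
d [0.2246 0.     0.1011] w [0.  0.6 0. ] deg 26.999999999999996
```

arm_command:
  deltas:
    - {"dx": -0.012, "dy": -0.03, "dz": 0, "wx": 0, "wy": 0, "wz": 0}
    - {"dx": -0.016, "dy": -0.07, "dz": 0, "wx": 0, "wy": 0, "wz": 0}
    - {"dx": -0.016, "dy": -0.117, "dz": 0, "wx": 0, "wy": 0.03, "wz": 0}
    - {"dx": -0.016, "dy": -0.117, "dz": 0, "wx": 0, "wy": 0.08, "wz": 0}
    - {"dx": -0.016, "dy": -0.117, "dz": 0, "wx": 0, "wy": 0.08, "wz": 0}
  claw: -0.2

```text
clock: 11.95
tool_pos: [0.5404, 0.2691, 0.3975]
eef_rot: [-0.326, 0.627, -0.627, 0.328]
contact_force: [0.2, -0.6, -0.3]
opening: 0.4
```

```bash
python3 - <<'E'
from h import *
st()
a=plan((.50,.13,.23),-48)
a=plan((.48,.0,.20),-61,a)
E
```

```text
t 11.95 tip [0.5409 0.2693 0.2315] z-yaw -34.940340136767425 F [ 0.1965 -0.6433 -0.3301] open 0.40044585907097413 q [-0.3865  0.673  -0.2664  1.6398  0.2196  0.8552 -1.3514]
d [0.1372 0.0012 0.0465] w [-0.001  0.29  -0.004] deg 13.060940063251008
d [0.1018 0.03   0.0832] w [0.    0.289 0.   ] deg 12.999999999999991
```

arm_command:
  deltas:
    - {"dx": 0.045, "dy": 0, "dz": 0.016, "wx": 0, "wy": 0.1, "wz": 0}
    - {"dx": 0.09, "dy": 0, "dz": 0.031, "wx": 0, "wy": 0.2, "wz": 0}
    - {"dx": 0.137, "dy": 0, "dz": 0.046, "wx": 0, "wy": 0.29, "wz": 0}
    - {"dx": 0.17, "dy": 0, "dz": 0.075, "wx": 0, "wy": 0.4, "wz": 0}
    - {"dx": 0.2, "dy": 0, "dz": 0.1, "wx": 0, "wy": 0.5, "wz": 0}

```text
clock: 12.45
tool_pos: [0.5067, 0.0452, 0.3951]
eef_rot: [0.198, -0.679, 0.679, -0.196]
contact_force: [0.6, -0.0, -0.9]
opening: 0.401
```

```bash
python3 - <<'E'
from h import *
st()
a=plan((.465,.0,.20),-59)
E
```

```text
t 12.45 tip [0.5063 0.045  0.2291] z-yaw -57.5997846125225 F [ 0.6463 -0.0288 -0.8617] open 0.4014118803653063 q [-0.0645  0.5539 -0.1807  1.9219  0.1514  0.6818 -1.3422]
d [0.0593 0.0293 0.0158] w [0.001 0.031 0.004] deg 1.4111923292110748
```

arm_command:
  deltas:
    - {"dx": 0.03, "dy": 0.015, "dz": 0.008, "wx": 0, "wy": 0.03, "wz": 0}
    - {"dx": 0.059, "dy": 0.029, "dz": 0.016, "wx": 0, "wy": 0.03, "wz": 0}
    - {"dx": 0.059, "dy": 0.029, "dz": 0.016, "wx": 0, "wy": 0.03, "wz": 0}
    - {"dx": 0.059, "dy": 0.029, "dz": 0.016, "wx": 0, "wy": 0.03, "wz": 0}
    - {"dx": 0.059, "dy": 0.029, "dz": 0.016, "wx": 0, "wy": 0.03, "wz": 0}

```text
clock: 12.95
tool_pos: [0.4673, 0.0032, 0.3671]
eef_rot: [-0.19, 0.681, -0.681, 0.191]
contact_force: [0.7, 0.4, 0.2]
opening: 0.4
```

```bash
python3 - <<'E'
from h import *
st();shot('wrist','w15.png',None,1.5);st();shot('top','t15.png',(170,115,300,250),4.4)
E
```

```text
t 12.95 tip [0.4675 0.0033 0.2011] z-yaw -58.689244532504624 F [0.6713 0.3656 0.2218] open 0.39970046173312135 q [ 0.0048  0.5524 -0.1691  2.0695  0.1736  0.5316 -1.3138]
t 13.0 tip [0.4676 0.0035 0.2012] z-yaw -58.66954356775596 F [-0.3216  0.0794  0.2286] open 0.3983616209471368 q [ 0.0045  0.5522 -0.1691  2.0693  0.1737  0.5317 -1.3138]
```

View pics/w15.png

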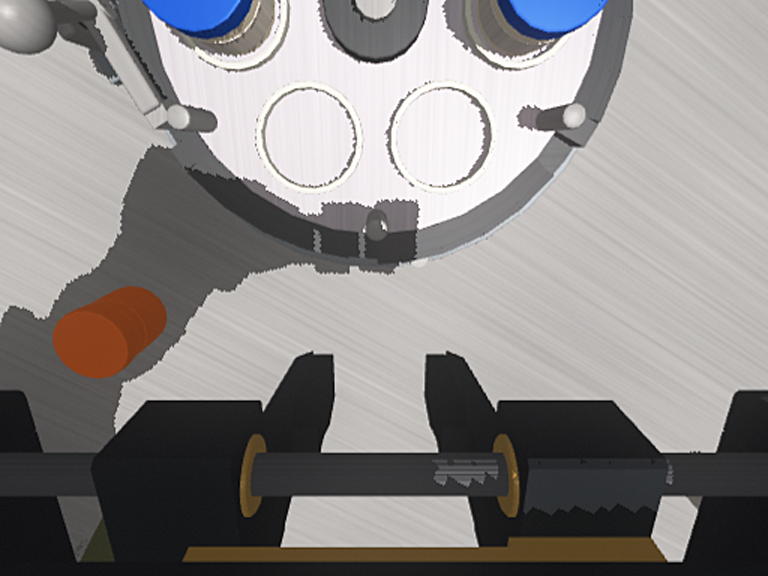

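The wrist view shows the pawl arm lying down at (130,65), the pegs at (178,117), (376,225) and (574,115), and the empty nests. I'll measure the dial angle against the first wrist fit.

```bash
python3 - <<'E'
from h import *
from scipy.optimize import least_squares
W=lambda x,y:((x+.5)/1.5-.5,(y+.5)/1.5-.5)
Q=[]
for a,p,R_,z in[(210,(178,116),.125,.097),(330,(574,114),.125,.097),(240,(309,137),.085,.060),(300,(441,137),.085,.060)]:
    X=atz('wrist',*W(*p),z);Q.append((R_,a,X[0],X[1]))
ob=np.array(Q)
f=lambda p:np.r_[p[0]+ob[:,0]*np.cos(np.radians(ob[:,1]+p[2]))-ob[:,2],p[1]+ob[:,0]*np.sin(np.radians(ob[:,1]+p[2]))-ob[:,3]]
s=least_squares(f,[.604,.089,-60]);print(s.x,np.abs(s.fun).max())
p4=np.radians(270+s.x[2]);X=s.x[:2]+.125*np.array([np.cos(p4),np.sin(p4)]);print(X,proj('wrist',np.r_[X,.097])*1.5)
st()
a=plan((X[0],X[1],.11),270+s.x[2]+90-360)
a=plan((X[0],X[1],.075),270+s.x[2]+90-360)
E
```

```text
[  0.6053   0.0901 -58.4539] 0.0008550274937064971
[0.4988 0.0247] [375.4876 227.8598]
t 13.05 tip [0.4676 0.0035 0.2013] z-yaw -58.66996715606798 F [-0.8041  0.1317 -0.5043] open 0.40063588126054045 q [ 0.0044  0.552  -0.169   2.0694  0.1737  0.5317 -1.3138]
d [-0.0378  0.0913 -0.002 ] w [-0.    -0.005 -0.002] deg 0.23355254207542556
d [-0.0378  0.1263 -0.002 ] w [-0.    -0.005 -0.002] deg 0.23355254207542556
```

arm_command:
  deltas:
    - {"dx": -0.03, "dy": 0.03, "dz": -0.002, "wx": 0, "wy": 0, "wz": 0}
    - {"dx": -0.038, "dy": 0.06, "dz": -0.002, "wx": 0, "wy": 0, "wz": 0}
    - {"dx": -0.038, "dy": 0.09, "dz": -0.002, "wx": 0, "wy": 0, "wz": 0}
    - {"dx": -0.038, "dy": 0.12, "dz": -0.002, "wx": 0, "wy": 0, "wz": 0}
    - {"dx": -0.038, "dy": 0.126, "dz": -0.002, "wx": 0, "wy": 0, "wz": 0}

```text
clock: 13.55
tool_pos: [0.4976, 0.0246, 0.2387]
eef_rot: [-0.192, 0.681, -0.681, 0.19]
contact_force: [0.3, 0.4, 0.1]
opening: 0.397
```

```bash
python3 - <<'E'
from h import *
st();shot('wrist','w16.png',None,1);st()
C[:]=[.605,.0905]
arc([210,208,206.5,205,204,203])
E
```

```text
t 13.55 tip [0.4969 0.0245 0.0727] z-yaw -58.676174735981284 F [0.271  0.3583 0.1228] open 0.3969037711954829 q [-0.0907  0.8154 -0.0836  2.0701  0.23    0.2686 -1.3946]
t 13.6 tip [0.4972 0.0244 0.0733] z-yaw -58.69476556496725 F [ 0.3691  0.3181 -0.515 ] open 0.40047311875027025 q [-0.0903  0.8142 -0.0838  2.0698  0.2299  0.2694 -1.3944]
210 d [-0.001  -0.0017 -0.0036] w [0.002 0.029 0.004] deg 1.3185612803988853
208 d [-0.0012 -0.0017 -0.008 ] w [0.002 0.073 0.004] deg 3.3105918132750474
206.5 d [-0.0014 -0.0017 -0.0112] w [0.002 0.107 0.004] deg 4.808957710621188
205 d [-0.0017 -0.0017 -0.0145] w [0.002 0.14  0.004] deg 6.308100063392189
204 d [-0.002  -0.0017 -0.0167] w [0.002 0.162 0.004] deg 7.30772369754207
203 d [-0.0023 -0.0017 -0.0188] w [0.002 0.185 0.004] deg 8.307437818444592
```

View pics/w16.png

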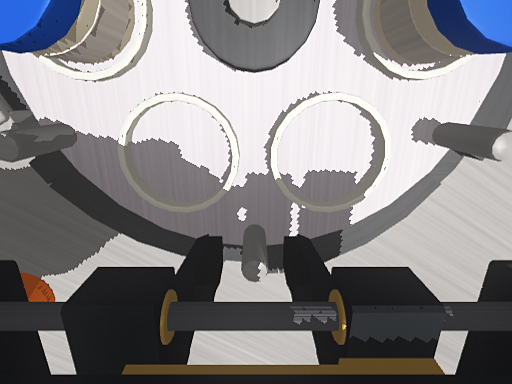

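Straddled. I'll push gently in small steps and watch the force.

arm_command:
  deltas:
    - {"dx": -0.001, "dy": -0.001, "dz": -0.0036, "wx": 0, "wy": 0.029, "wz": 0}
    - {"dx": -0.0012, "dy": -0.0015, "dz": -0.008, "wx": 0, "wy": 0.073, "wz": 0}
    - {"dx": -0.0014, "dy": -0.0015, "dz": -0.0112, "wx": 0, "wy": 0.107, "wz": 0}
    - {"dx": -0.0017, "dy": -0.0015, "dz": -0.0145, "wx": 0, "wy": 0.14, "wz": 0}
    - {"dx": -0.0017, "dy": -0.0015, "dz": -0.0145, "wx": 0, "wy": 0.14, "wz": 0}

```text
clock: 14.1
tool_pos: [0.492, 0.0374, 0.2433]
eef_rot: [0.152, -0.69, 0.691, -0.153]
contact_force: [0.7, -0.1, 0.2]
opening: 0.396
```

arm_command:
  deltas:
    - {"dx": 0, "dy": 0, "dz": -0.001, "wx": 0, "wy": 0.01, "wz": 0}
    - {"dx": 0, "dy": 0, "dz": -0.002, "wx": 0, "wy": 0.02, "wz": 0}
    - {"dx": 0, "dy": 0, "dz": -0.003, "wx": 0, "wy": 0.03, "wz": 0}
    - {"dx": 0, "dy": 0, "dz": -0.003, "wx": 0, "wy": 0.03, "wz": 0}
    - {"dx": 0, "dy": 0, "dz": -0.003, "wx": 0, "wy": 0.03, "wz": 0}

```text
clock: 14.6
tool_pos: [0.4907, 0.0396, 0.2426]
eef_rot: [0.144, -0.692, 0.692, -0.144]
contact_force: [1.5, -1.6, 0.7]
opening: 0.398
```

```bash
python3 - <<'E'
from h import *
st();shot('wrist','w17.png',None,1.5);st()
E
```

```text
t 14.6 tip [0.4907 0.0396 0.0766] z-yaw -66.43592773712629 F [ 1.5049 -1.5635  0.7214] open 0.3982263406190749 q [-0.1409  0.8045 -0.0544  2.0889  0.158   0.2519 -1.4913]
t 14.65 tip [0.4907 0.0396 0.0766] z-yaw -66.43964709537966 F [ 0.8252 -1.2594  1.069 ] open 0.4017183167944117 q [-0.1409  0.8045 -0.0545  2.089   0.158   0.2519 -1.4914]
```

View pics/w17.png

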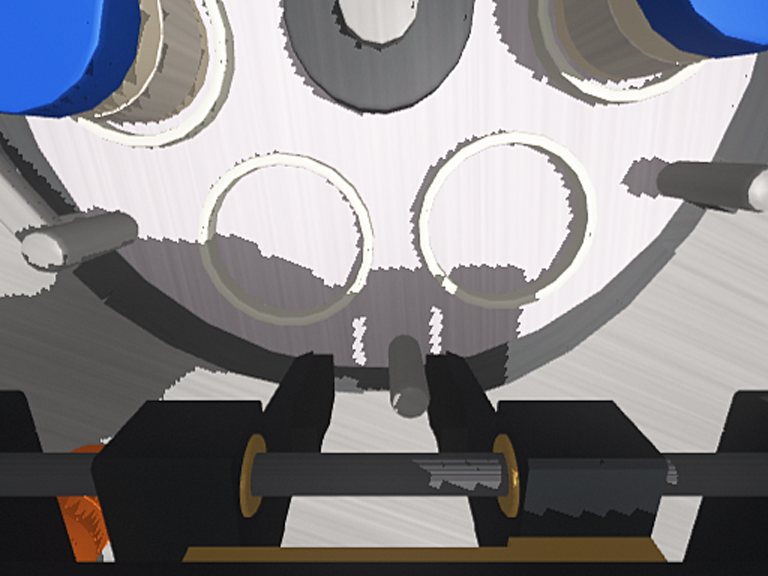

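arm_command:
  deltas:
    - {"dx": 0, "dy": 0, "dz": -0.001, "wx": 0, "wy": 0.01, "wz": 0}
    - {"dx": 0, "dy": 0, "dz": -0.002, "wx": 0, "wy": 0.02, "wz": 0}
    - {"dx": 0, "dy": 0, "dz": -0.003, "wx": 0, "wy": 0.03, "wz": 0}
    - {"dx": 0, "dy": 0, "dz": -0.003, "wx": 0, "wy": 0.03, "wz": 0}
    - {"dx": 0, "dy": 0, "dz": -0.003, "wx": 0, "wy": 0.03, "wz": 0}

```text
clock: 15.15
tool_pos: [0.4893, 0.0426, 0.2425]
eef_rot: [-0.136, 0.694, -0.694, 0.136]
contact_force: [0.8, -0.5, -0.2]
opening: 0.396
```

arm_command:
  deltas:
    - {"dx": 0, "dy": 0, "dz": -0.001, "wx": 0, "wy": 0.01, "wz": 0}
    - {"dx": 0, "dy": 0, "dz": -0.0015, "wx": 0, "wy": 0.01, "wz": 0}
    - {"dx": 0, "dy": 0, "dz": -0.002, "wx": 0, "wy": 0.02, "wz": 0}
    - {"dx": 0, "dy": 0, "dz": -0.002, "wx": 0, "wy": 0.02, "wz": 0}
    - {"dx": 0, "dy": 0, "dz": -0.002, "wx": 0, "wy": 0.02, "wz": 0}

```text
clock: 15.65
tool_pos: [0.4892, 0.0433, 0.2426]
eef_rot: [0.13, -0.695, 0.696, -0.13]
contact_force: [2.9, -4.9, -1.0]
opening: 0.404
```

```bash
python3 - <<'E'
from h import *
st();shot('wrist','w18.png',None,1.5);st()
E
```

```text
t 15.65 tip [0.4893 0.0431 0.0766] z-yaw -68.78115261129969 F [ 2.9307 -4.8577 -1.0437] open 0.4040880530443721 q [-0.1555  0.804  -0.0443  2.0932  0.1369  0.2464 -1.5195]
t 15.7 tip [0.4894 0.0431 0.0766] z-yaw -68.77782437591502 F [ 3.2482 -4.1771 -1.4941] open 0.3979149760688352 q [-0.1555  0.804  -0.0443  2.0932  0.137   0.2464 -1.5195]
```

View pics/w18.png

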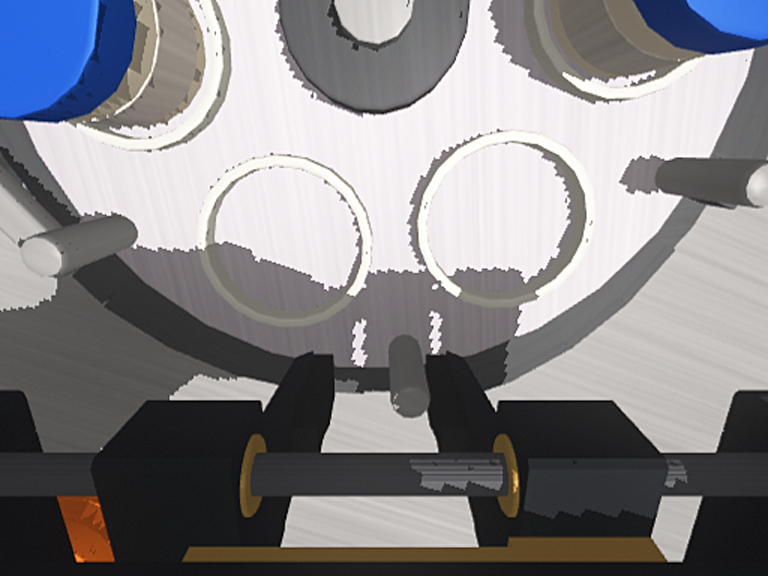

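The force rose to about 5.5 N and the tip stalled, so the tooth is against the pawl. I'll back off and lift away.

arm_command:
  deltas:
    - {"dx": 0, "dy": 0, "dz": 0.005, "wx": 0, "wy": 0, "wz": 0}
    - {"dx": 0, "dy": 0, "dz": 0.009, "wx": 0, "wy": 0, "wz": 0}
    - {"dx": 0, "dy": -0.03, "dz": 0.01, "wx": 0, "wy": 0, "wz": 0}
    - {"dx": 0, "dy": -0.075, "dz": 0.01, "wx": 0, "wy": 0, "wz": 0}
    - {"dx": 0.02, "dy": -0.12, "dz": 0.01, "wx": 0, "wy": 0, "wz": 0}

```text
clock: 16.2
tool_pos: [0.4748, 0.0287, 0.3637]
eef_rot: [-0.131, 0.695, -0.694, 0.132]
contact_force: [0.8, -0.3, 0.4]
opening: 0.402
```

```bash
python3 - <<'E'
from h import *
st();plan((.4676,.0035,.2012),-58.7)
E
```

```text
t 16.2 tip [0.475  0.0289 0.1977] z-yaw -68.59078834514467 F [ 0.8327 -0.2965  0.3835] open 0.4023346864586731 q [-0.0878  0.5648 -0.1068  2.0522  0.1108  0.5284 -1.471 ]
d [ 0.0159 -0.0035  0.0208] w [ 0.001 -0.22  -0.002] deg 9.891468063607952
```

arm_command:
  deltas:
    - {"dx": 0.008, "dy": -0.003, "dz": 0.01, "wx": 0, "wy": -0.11, "wz": 0}
    - {"dx": 0.016, "dy": -0.003, "dz": 0.021, "wx": 0, "wy": -0.22, "wz": 0}
    - {"dx": 0.016, "dy": -0.003, "dz": 0.021, "wx": 0, "wy": -0.22, "wz": 0}
    - {"dx": 0.016, "dy": -0.003, "dz": 0.021, "wx": 0, "wy": -0.22, "wz": 0}
    - {"dx": 0.016, "dy": -0.003, "dz": 0.021, "wx": 0, "wy": -0.22, "wz": 0}

```text
clock: 16.7
tool_pos: [0.4665, 0.0031, 0.3653]
eef_rot: [-0.19, 0.681, -0.681, 0.19]
contact_force: [0.9, -0.3, 0.1]
opening: 0.401
```

```bash
python3 - <<'E'
from h import *
st();shot('wrist','w19.png',None,1.5);shot('scene','s19.png',(225,120,385,255),4.4);st()
E
```

```text
t 16.7 tip [0.4664 0.0032 0.1993] z-yaw -58.80760909634608 F [ 0.9057 -0.3439  0.0645] open 0.40072534083292505 q [ 0.0008  0.5547 -0.1629  2.0731  0.1694  0.5265 -1.3113]
t 16.8 tip [0.4664 0.0031 0.1993] z-yaw -58.76544615224306 F [-0.9894 -0.3176 -1.1409] open 0.40073036793637146 q [ 0.0006  0.5548 -0.1627  2.073   0.1697  0.5266 -1.3108]
```

View pics/w19.png

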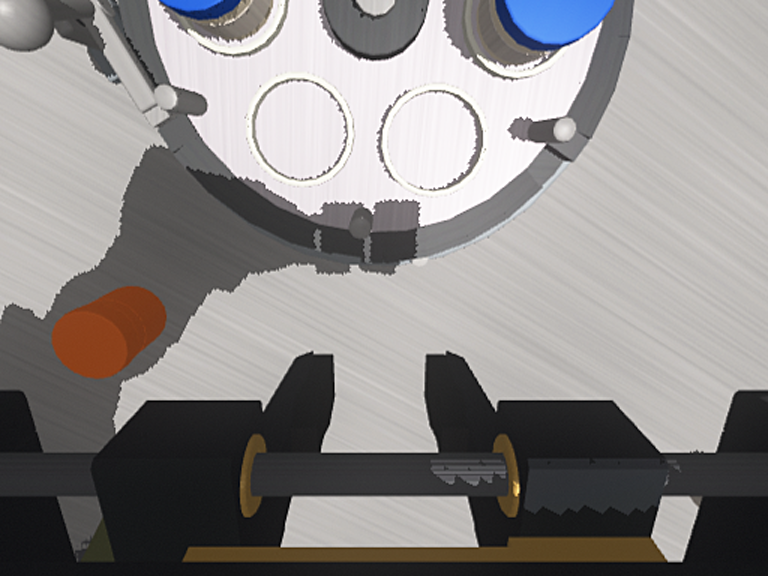

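View pics/s19.png

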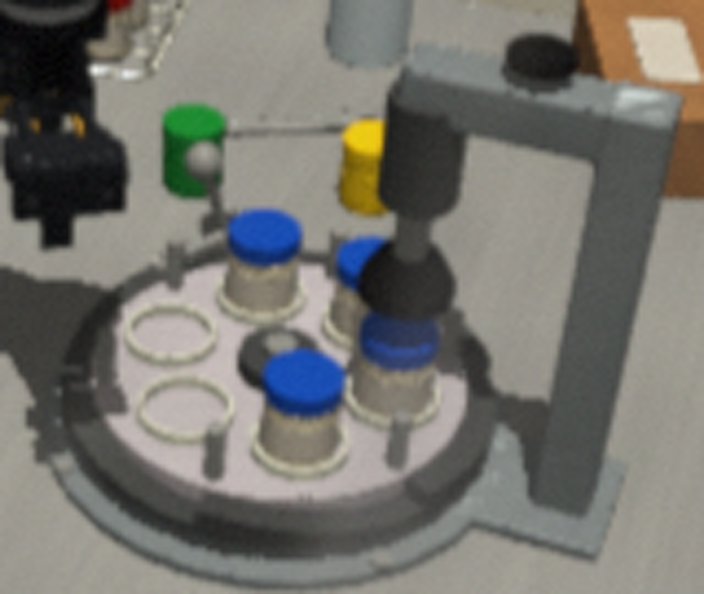

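```bash
python3 - <<'E'
from h import *
from scipy.optimize import least_squares
W=lambda x,y:((x+.5)/1.5-.5,(y+.5)/1.5-.5)
Q=[]
for a,p,R_,z in[(210,(166,97),.125,.097),(330,(565,129),.125,.097),(240,(300,129),.085,.060),(300,(432,139),.085,.060)]:
    X=atz('wrist',*W(*p),z);Q.append((R_,a,X[0],X[1]))
ob=np.array(Q)
f=lambda p:np.r_[p[0]+ob[:,0]*np.cos(np.radians(ob[:,1]+p[2]))-ob[:,2],p[1]+ob[:,0]*np.sin(np.radians(ob[:,1]+p[2]))-ob[:,3]]
s=least_squares(f,[.604,.089,-60]);print(s.x,np.abs(s.fun).max())
shot('top','t20.png',(170,115,300,250),4.4)
a0=cv2.imread('pics/top0c.png');a1=cv2.imread('pics/t20.png')
for a in(a0,a1):
    h=cv2.cvtColor(a,cv2.COLOR_BGR2HSV);m=cv2.inRange(h,(100,110,40),(130,255,255))
    n,l,q,c=cv2.connectedComponentsWithStats(m);print([tuple(np.round(c[i],1)) for i in range(1,n) if q[i,4]>300])
# ball check
g0=cv2.cvtColor(cv2.imread('pics/scene0c.png'),cv2.COLOR_BGR2GRAY);g1=cv2.cvtColor(cv2.imread('pics/s19.png'),cv2.COLOR_BGR2GRAY)
rr=cv2.matchTemplate(g1[120:260,150:260],g0[140:215,185:225],cv2.TM_CCOEFF_NORMED);print(cv2.minMaxLoc(rr),'expect loc (35,20)')
print(r.get_state()['clock'])
E
```

```text
[  0.6052   0.0898 -63.0075] 0.0016320747297500562
[(np.float64(171.9), np.float64(215.2)), (np.float64(168.9), np.float64(339.2)), (np.float64(277.5), np.float64(407.5))]
[(np.float64(175.1), np.float64(211.3)), (np.float64(398.0), np.float64(222.9)), (np.float64(167.6), np.float64(336.6))]
(-0.540774941444397, 0.9984156489372253, (15, 56), (35, 20)) expect loc (35,20)
16.85
```

View pics/t20.png

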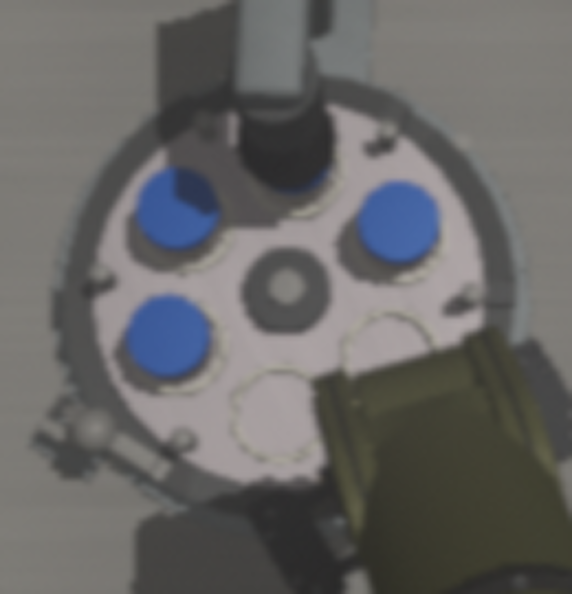

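```bash
python3 - <<'E'
from h import *
print(r.finish_job()); st()
E
```

```text
the job is handed in; nothing more can be done
None
the job is handed in; nothing more can be done
```

I set the dial back one notch with the pawl dropped, and handed the job in at about 17 s of the 67 s allowed. No verdict was reported.

**What I did:** I tipped the ball lever over with the closed fingertips, then straddled peg 4 and swung the dial clockwise to about 57°. Next I flipped the lever back and pushed the peg gently until the tooth met the pawl. At that point the force rose to about 5.5 N and the tip stalled.

**Last checks:**
- **Dial:** the wrist view put the turn at about 61.3° (1.07 rad) back from the start, which matches the tooth stop at -1.067. The starting angle came from a fit with up to 3 mm of residual, so this is good to about a degree.
- **Pawl:** the ball is back at its starting image position (template match 0.998).
- **Jars:** all four stand upright in their nests. The missed jar is mostly hidden under the head, so I judged it from the dial angle and the visible jars and did not measure it.
- **Other things on the bench:** the gripper was clear of everything at hand-in. My moves stayed away from the spare jar, tray, spanner and look-alike jars; I did not re-measure their positions.

One early wrist measurement disagreed with the top view by about 14 mm, because the arm was still settling. I discarded it and measured again.

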